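# Pack the jelly cups and press the tub shut

### The arm

A 6-joint arm with a two-finger parallel gripper is mounted at the origin on the work surface. World frame = base frame: x ahead of the robot, y to its left, z up, the work surface at z = 0. Lengths are in m, angles in degrees, forces in N, time in s.
With the tool pointing down it reaches from about 0.4 to 0.825 m from the base axis. Payload 7 kg.
Tool frame: the origin (TCP) lies between the finger pads; the fingertips stand 19 mm ahead of it and the grasp point (between the pads) is the TCP; x points along the fingers, y is the direction in which the jaws open and shut, and the axes are right-handed (so a half turn about x gives the same grasp; the last joint's range is limited). The gripper opens to 88 mm and grips with 3 to 60 N. Pads are 19 mm wide; open, the fingers measure 130 mm over their backs; the gripper's body (78 mm by 193 mm) begins 47 mm behind the grasp point.
Start: joints at [80.048, 20.546, 0.682, 0, -70.136, -16.507], TCP at [0.301, 0.604, 0.246] pointing down, gripper open.
Joint ranges: [-176.03, 176.03], [-82.01, 121.73], [-58.28, 71.71], [-173.87, 95.51], [-174.79, -0.11], [-173.66, 173.66]. Speed limits (degrees/s): [136.94, 136.94, 172.46, 180, 180, 180].

### API

Orientations are given as [roll, pitch, yaw] about the fixed x, y, z axes, in that order (R = Rz(yaw) Ry(pitch) Rx(roll)).
In Python, from plant import * gives the robot as it stands.
- The arm moves only by the tool step_arm, never from a script. Its argument "steps" is a list of rows, each a list of 2 entries, a list of its own where there are three numbers: the shift along the tool's x, y, z in units of 0.02 m (1.0 is 0.02 m), then the turn about the tool's x in units of 6 degrees (1.0 is 6 degrees). A call has 1 to 20 rows; each row shifts and turns the commanded pose from where the row before left it, along the tool's axes as they then stand; what a row does not reach is not made up. A row lasts 1/12 s, in which the tool goes at most 41.7 mm and 7.16 degrees, less where a joint would pass 70% of its speed; a pose out of reach is approached as far as the arm can. A call with a number of a shift or a turn outside -1 to 1 is refused whole. A call with a gripper value outside its range is refused whole. "fingers" is the closure, from 0 (fully open) to 1 (shut), set as the call begins (left out, the last holds). The fingers move at their own pace and stop on an object; "grip_force" is the grip in N (left out, the last holds). Time passes only in rows, so rows that do not move let the fingers close. It gives the time, the measured TCP pose, the force and the opening at its end, in the units of the state.
- get_state(): the state, without advancing time (a new reading comes with each control period).
- capture(name): name is "side" or "top"; returns the picture (480x640x3 uint8, blue, green, red); there is no depth.
- camera_model(name): a dict with "intrinsics" (3x3 intrinsics, pixels), "rvec" (rotation vector, rad) and "tvec" (3), from world to camera coordinates, as OpenCV has them. Camera axes: x right, y down, z forward; pixel columns grow to the right and rows downward; lengths in m; the calibration is good to about 2 mm. A picture is of the moment at which its call begins. camera_model takes no time and is no camera call.
- close_job(): hands the job in, once; it reports no verdict.
The state is a dict: "time_s": time; "joints": joint angles; "qd": joint speeds; "joint_torque": joint torques, N m; "tcp_pos": TCP position; "eef_rot": TCP orientation; "contact_force": force on the tool from outside, world axes, zero at the start; "moment": the same for the moment, N m; "gripper_width": finger opening in m.
Only numpy, scipy, OpenCV 4.12 (cv2) and the standard library are available. Lean on these libraries where they do the work, as an engineer would, in place of code of your own. Each camera call takes 0.05 s, during which the arm holds its last target.

### The job

Pack every white-topped jelly cup from the rectangular steel tray into the clear tub, standing upright in one row and held only with a light grip (under 40 N) since the cups are thin-walled, and leave the yellow-topped cups and everything else alone. When all are in, put the white lid on the tub so that it sits down on the blue ledge all round, and let go; then take the orange press wand and, with the lid in place, sweep its sole along the blue strip on the lid and after that along the yellow strip, each from its green dot to its red dot, pressing down evenly and lightly, with about 6 N. Finally stand the wand upright back in its green rest.

Things in the scene. Friction and masses are not known exactly. Their poses are not given: they have to be found in the camera images.
- cup1: sealed portion cup of black jelly with a white foil top, 62 tall, plain round: 49 diameter up to 36, 56 diameter above. Thin-walled: the grip must stay light (20 to 30 N on each finger holds it; above 40 N on each, 80 N together, it is spoiled). 100 g. Origin: centre of its underside, z up. Stands on a fixed steel tray (floor 5 above the table, rim 10). Absent in some runs (None).
- cup2: sealed portion cup of black jelly with a white foil top, 62 tall, plain round: 49 diameter up to 36, 56 diameter above. Thin-walled: the grip must stay light (20 to 30 N on each finger holds it; above 40 N on each, 80 N together, it is spoiled). 100 g. Origin: centre of its underside, z up. Stands on a fixed steel tray (floor 5 above the table, rim 10). Absent in some runs (None).
- cup3: sealed portion cup of black jelly with a white foil top, 62 tall, plain round: 49 diameter up to 36, 56 diameter above. Thin-walled: the grip must stay light (20 to 30 N on each finger holds it; above 40 N on each, 80 N together, it is spoiled). 100 g. Origin: centre of its underside, z up. Stands on a fixed steel tray (floor 5 above the table, rim 10). Absent in some runs (None).
- cup4: sealed portion cup of black jelly with a white foil top, 62 tall, plain round: 49 diameter up to 36, 56 diameter above. Thin-walled: the grip must stay light (20 to 30 N on each finger holds it; above 40 N on each, 80 N together, it is spoiled). 100 g. Origin: centre of its underside, z up. Stands on a fixed steel tray (floor 5 above the table, rim 10). Absent in some runs (None).
- ycup1: the same cup with a yellow foil top, another flavour: stays on the tray, not to be disturbed. Origin: centre of its underside.
- ycup2: the same cup with a yellow foil top, another flavour: stays on the tray, not to be disturbed. Origin: centre of its underside.
- tub: clear open tub clamped to the table. Long axis = own y. Inside 264 (y) x 76 (x), floor 5 above the table, wall top at 46, walls 4 thick; takes up to four cups in one row along y. A blue ledge runs round outside the walls, its top at 36, 12 wide (296 x 108 over all). Origin: centre of its underside, at table height.
- lid: white lid: upside-down box 288 (own y) x 100 (x) x 40, walls and top 4 thick; goes over the tub's walls (4 play each side), lower edge on the blue ledge, either way round. Grey grip rib 70 (y) x 14 (x) on mid-top, from 40 to 64 high. Strips on top at x = +31 (blue) and -31 (yellow), each from its green dot (y = -96) to its red dot (+96). 220 g. Origin: centre of the lower edge plane, z up.
- strip_a0 (a point): green dot, start of the blue strip, on the lid's top surface; axes as the lid's.
- strip_a1 (a point): point a third of the way along of the blue strip, on the lid's top surface; axes as the lid's.
- strip_a2 (a point): point two thirds along of the blue strip, on the lid's top surface; axes as the lid's.
- strip_a3 (a point): red dot, end of the blue strip, on the lid's top surface; axes as the lid's.
- strip_b0 (a point): green dot, start of the yellow strip, on the lid's top surface; axes as the lid's.
- strip_b1 (a point): point a third of the way along of the yellow strip, on the lid's top surface; axes as the lid's.
- strip_b2 (a point): point two thirds along of the yellow strip, on the lid's top surface; axes as the lid's.
- strip_b3 (a point): red dot, end of the yellow strip, on the lid's top surface; axes as the lid's.
- wand: upright press wand: orange handle 24 (own x) x 44 (own y), from 55 to 125 above the sole's underside, steel neck, black rubber sole 30 (x) x 50 (y) x 18. Origin: centre of the unpressed sole's underside; z up the handle. 220 g. Starts standing in the green rest.
- sole (a joint): how far the wand's sprung sole is pressed in, m, 0 to 0.016 (stop). The spring gives about 2.7 N at 0 and 450 N per m more: 6 N at about 7 mm, 10 N at the stop, beyond which it is hard.
- sole_foot (a point): centre of the underside of the wand's rubber sole.
- rest: shallow green open box 100 x 100, walls 12 high and 4 thick, floor 4 above the table, fixed: the wand's place. Origin: centre of its underside.
- spatula: bystander: spatula lying on the table, to be left alone.
- spray: bystander: white bottle, 190 tall, to be left alone.
- jar: bystander: amber jar, 85 tall, to be left alone.

How it is judged:
By the outcome, as a careful person would: the job done as asked, in the order asked, and still so for the second after the job is handed in, with the robot touching nothing.
Of cup1, cup2, cup3, cup4 only 2 to 4 are there at a start; the rules pass over those that are not, and their reading is None.
At some moment in a run one of cup1, cup2, cup3, cup4, lid may be knocked a few centimetres aside while the robot is not near it.
It also fails if it takes over 210 s, if anything falls off the work surface, if the arm or the gripper's body presses on something with over 40 N, if the wrist force passes 120 N, or if a joint passes its speed limit or range.

## Working session

There is one attempt and no reset: what is moved stays moved. The work goes in short steps, Python scripts to look and compute and a tool call to move; the robot and the scene stay as the last step left them, time stands still between calls to the robot, and variables do not carry over. Pictures are saved under pics/ and viewed, and the job is handed in when it is done.

Besides the shell and the picture viewer there is one more tool, called as a command line: name --argument value ..., lists and objects as JSON in quotes. step_arm: Moves the arm, as the interface text tells. Its arguments: {"type":"object","properties":{"steps":{"type":"array","items":{"type":"array"}},"fingers":{"type":"number"},"grip_force":{"type":"number"}},"required":["steps"]}

```bash
ls; mkdir -p pics; python3 - <<'E'
from plant import *
import cv2
print(get_state())
for n in("top","side"):
    cv2.imwrite(f"pics/{n}0.png",capture(n)); print(camera_model(n))
E
```

```text
pics
{'time_s': 0.0, 'joints': array([ 8.00467943e+01,  2.05912871e+01,  6.35693432e-01, -1.98596955e-02,
       -7.01391928e+01, -1.65081514e+01]), 'qd': array([-0.11634807, -0.02804075, -0.02468625, -0.09593421, -0.04344605,
       -0.0329933 ]), 'joint_torque': array([ 4.02722644e-04, -5.82715666e+01,  2.93050128e+01,  6.99698657e+00,
        6.86248895e-03, -1.65653405e-04]), 'tcp_pos': array([0.30058123, 0.60386492, 0.24463977]), 'eef_rot': array([  95.36700159,   89.90339183, -111.10111801]), 'contact_force': array([-0.32849433,  0.48369797, -0.5332691 ]), 'moment': array([-0.03342126, -0.00648518, -0.01032016]), 'gripper_width': 0.08773358259643574}
{'intrinsics': array([[452.57487646,   0.        , 311.94855596],
       [  0.        , 452.57487646, 233.02034735],
       [  0.        ,   0.        ,   1.        ]]), 'rvec': array([ 2.19883686, -2.16085576,  0.05242286]), 'tvec': array([-0.06204354,  0.56126785,  1.22423396])}
{'intrinsics': array([[621.96844189,   0.        , 323.23663591],
       [  0.        , 621.96844189, 247.8970434 ],
       [  0.        ,   0.        ,   1.        ]]), 'rvec': array([ 2.37189595, -0.41121908,  0.1720783 ]), 'tvec': array([-0.57814712,  0.13348928,  1.32577478])}
```

View pics/top0.png

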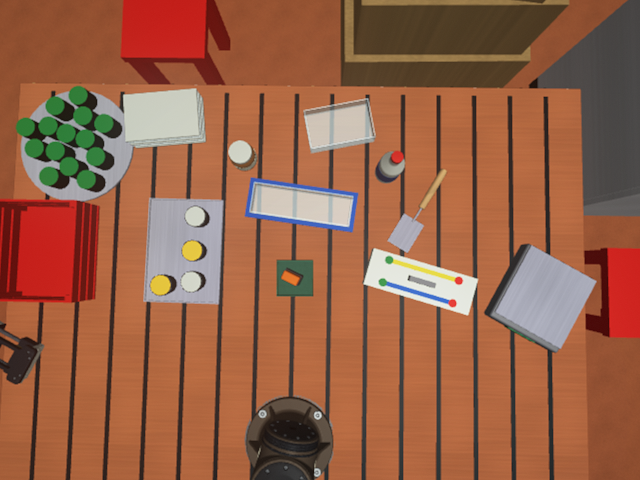

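View pics/side0.png

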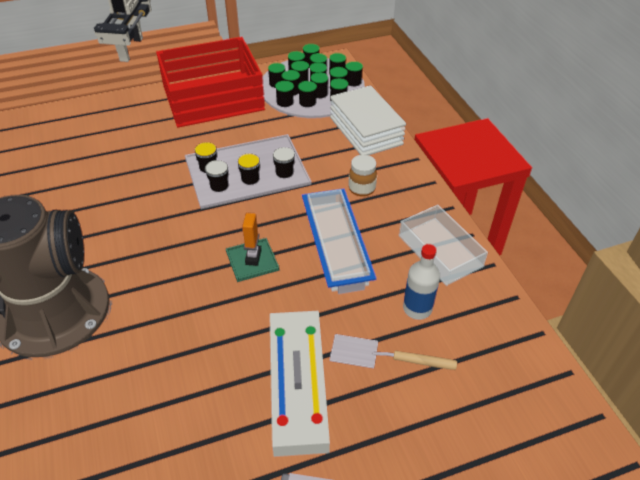

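```bash
cat > h.py <<'E'
from plant import *
import numpy as np, cv2
from scipy.spatial.transform import Rotation as Ro
def cam(n):
    m=camera_model(n); R=cv2.Rodrigues(np.array(m['rvec'],float))[0]; return np.array(m['intrinsics']),R,np.array(m['tvec'],float).ravel()
def bp(n,uv,z):
    K,R,t=cam(n); d=R.T@np.linalg.inv(K)@np.array([uv[0],uv[1],1.]); c=-R.T@t
    return c+d*(z-c[2])/d[2]
def pr(n,P):
    K,R,t=cam(n); p=(np.atleast_2d(P)@R.T+t)@K.T; return p[:,:2]/p[:,2:]
def tri(uvt,uvs):
    A=[];b=[]
    for n,uv in(("top",uvt),("side",uvs)):
        K,R,t=cam(n); d=R.T@np.linalg.inv(K)@np.array([uv[0],uv[1],1.]); d/=np.linalg.norm(d); c=-R.T@t
        M=np.eye(3)-np.outer(d,d); A.append(M); b.append(M@c)
    A=np.vstack(A); b=np.hstack(b); x=np.linalg.lstsq(A,b,rcond=None)[0]; return x, np.linalg.norm(A@x-b)
def crop(img,x0,y0,x1,y1,s,name):
    c=cv2.resize(img[y0:y1,x0:x1],None,fx=s,fy=s,interpolation=cv2.INTER_CUBIC); cv2.imwrite("pics/"+name,c)
def tool():
    s=get_state(); r=Ro.from_euler('xyz',s['eef_rot'],degrees=True).as_matrix(); return s,r
def jaw(r): return np.degrees(np.arctan2(r[1,1],r[0,1]))
def plan(x=None,y=None,z=None,yaw=None):
    """shift needed in units in current tool axes; turn about tool x (units). yaw=jaw axis direction deg mod 180"""
    s,r=tool(); p=np.array(s['tcp_pos']); g=p.copy()
    for i,v in enumerate((x,y,z)):
        if v is not None:g[i]=v
    print("t %.2f"%s['time_s'],"tcp",p.round(4),"jaw %.2f"%jaw(r),"F",np.round(s['contact_force'],1),"w %.4f"%s['gripper_width'],"tilt",r[:,0].round(4),"j6 %.1f"%s['joints'][5])
    print(" shift units",(r.T@(g-p)/.02).round(3))
    if yaw is not None:
        d=(jaw(r)-yaw+90)%180-90  # turn about tool x (down): + turn lowers world yaw
        print(" turn units %.3f"%(d/6), "then shift in turned axes", (Ro.from_euler('x',d,degrees=True).as_matrix().T@r.T@(g-p)/.02).round(3))
E
python3 - <<'E'
from h import *
t=cv2.imread("pics/top0.png"); s=cv2.imread("pics/side0.png")
crop(t,140,190,240,310,6,"c1.png"); crop(t,240,170,370,300,6,"c2.png"); crop(t,355,240,485,320,6,"c3.png")
crop(s,180,130,320,210,5,"c4.png"); crop(s,220,180,380,290,5,"c5.png"); crop(s,250,300,350,470,4,"c6.png")
plan()
K,R,tt=cam("top"); print(-R.T@tt); K,R,tt=cam("side"); print(-R.T@tt)
E
```

```text
t 0.10 tcp [0.3006 0.6039 0.2447] jaw -116.47 F [-0.5  1.2 -0.4] w 0.0872 tilt [-5.0e-04 -1.4e-03 -1.0e+00] j6 -16.5
 shift units [0. 0. 0.]
[ 0.481483   -0.07425843  1.25709172]
[ 0.26382629 -0.94264411  1.0731123 ]
```

View pics/c1.png

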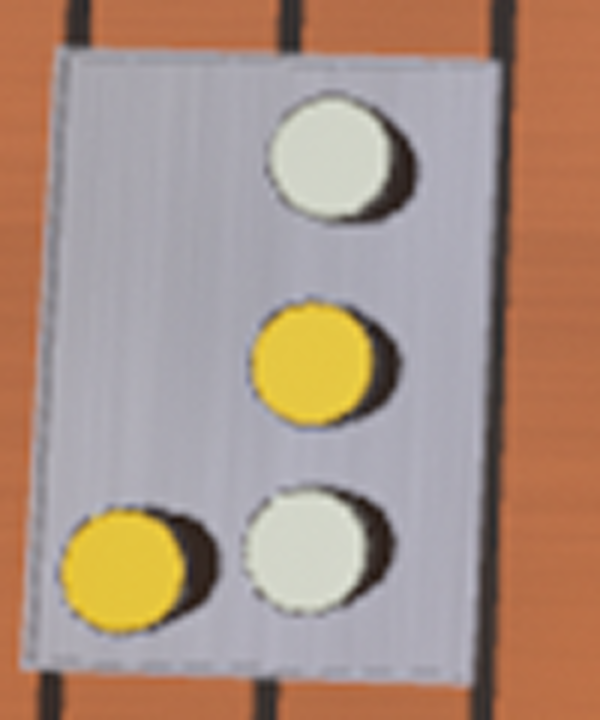

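View pics/c2.png

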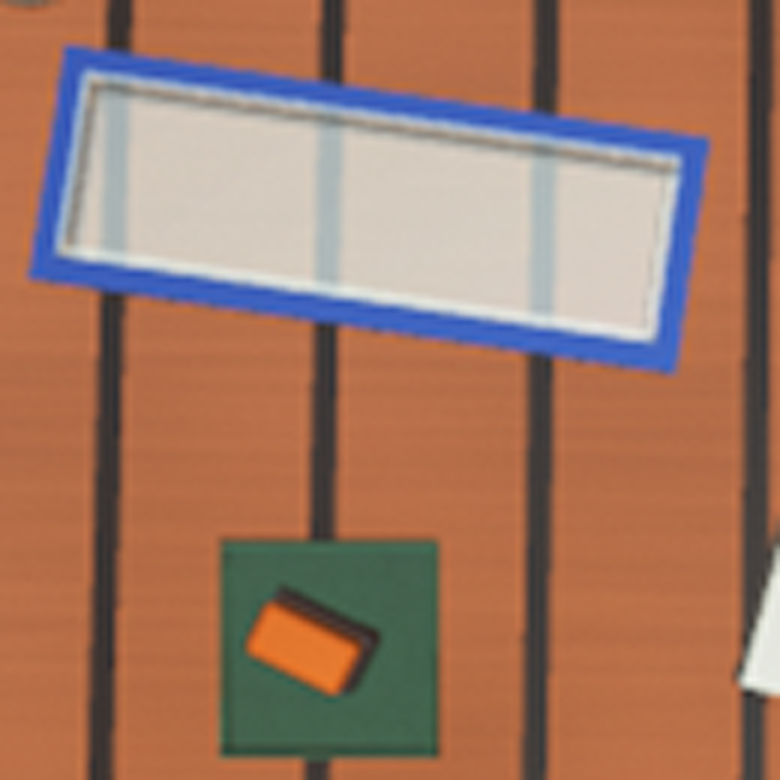

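View pics/c3.png

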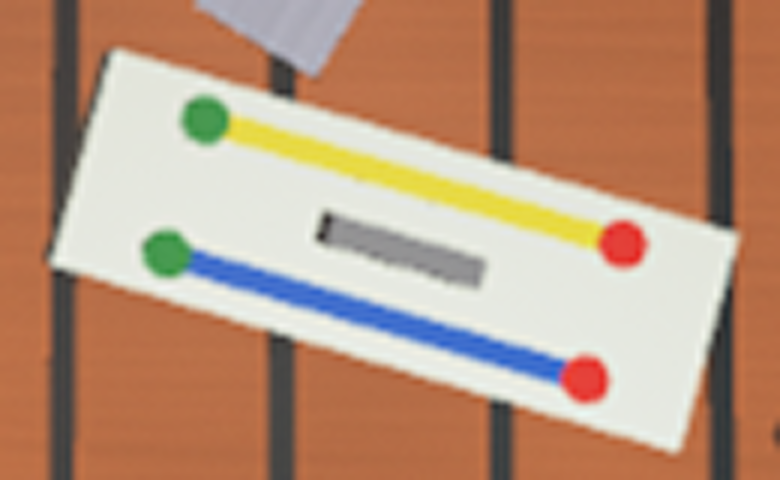

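View pics/c4.png

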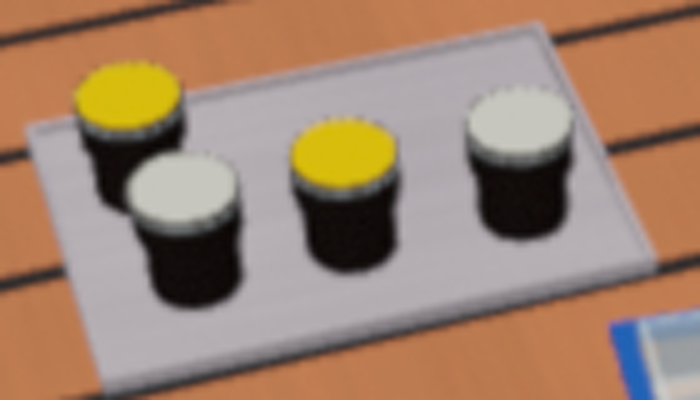

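View pics/c5.png

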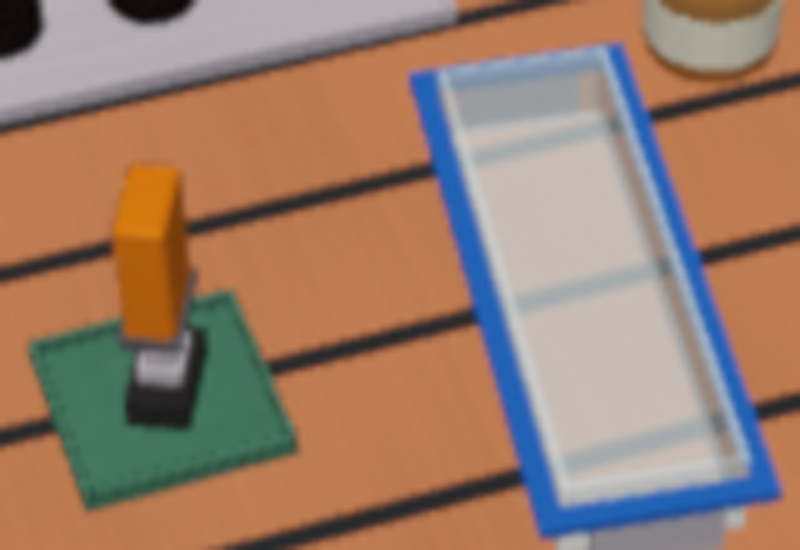

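View pics/c6.png

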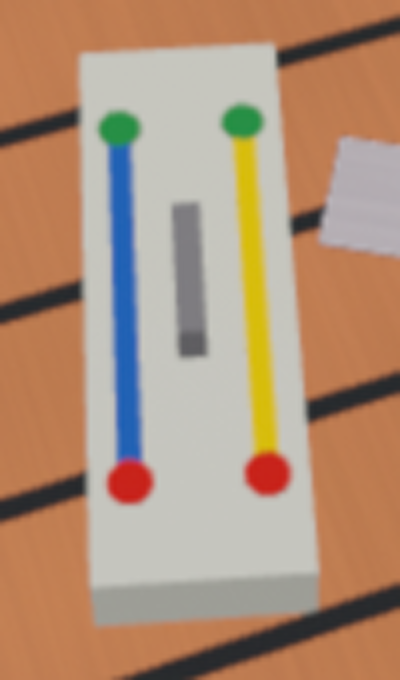

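```bash
python3 - <<'E'
from h import *
def T(x0,y0,s,P): return [((a+.5)/s+x0-.5,(b+.5)/s+y0-.5) for a,b in P]
def rect(n,P,z,lab):
    W=np.array([bp(n,p,z)[:2] for p in P]); print(n,lab,"c",W.mean(0).round(4)); 
    for i in range(4):
        d=W[(i+1)%4]-W[i]; print("   side %.4f dir %.2f"%(np.hypot(*d),np.degrees(np.arctan2(d[1],d[0]))))
for l,p in zip(("A","Y1","B","Y2"),T(140,190,6,[(330,157),(312,363),(306,550),(123,571)])): print("top",l,bp("top",p,.067).round(4))
for l,p in zip(("A","Y1","B","Y2"),T(180,130,5,[(520,121),(345,155),(183,188),(129,95)])): print("side",l,bp("side",p,.067).round(4))
rect("top",T(240,170,6,[(65,45),(710,137),(676,373),(30,279)]),.036,"tub")
rect("side",T(220,180,5,[(411,72),(622,43),(780,495),(545,537)]),.036,"tub")
rect("top",T(355,240,6,[(112,47),(740,234),(680,453),(50,263)]),.040,"lid")
rect("top",T(355,240,6,[(205,119),(623,244),(585,380),(166,253)]),.040,"dots")
rect("side",T(250,300,4,[(242,121),(267,474),(130,482),(119,128)]),.040,"dots")
rect("side",T(250,300,4,[(80,52),(275,43),(319,575),(92,588)]),.040,"lid")
rect("top",T(240,170,6,[(270,600),(362,650),(337,697),(246,645)]),.129,"wand")
rect("side",T(220,180,5,[(130,163),(182,167),(167,238),(113,230)]),.129,"wand")
rect("top",T(240,170,6,[(220,540),(439,540),(439,757),(220,757)]),.012,"rest")
rect("side",T(220,180,5,[(30,348),(233,292),(298,447),(90,507)]),.012,"rest")
E
```

```text
top A [0.5997 0.2591 0.067 ]
top Y1 [0.5085 0.2639 0.067 ]
top B [0.4266 0.2637 0.067 ]
top Y2 [0.416  0.3439 0.067 ]
side A [0.6007 0.2594 0.067 ]
side Y1 [0.5097 0.2627 0.067 ]
side B [0.4271 0.2645 0.067 ]
side Y2 [0.4179 0.3453 0.067 ]
top tub c [ 0.6389 -0.0218]
   side 0.2961 dir -97.32
   side 0.1082 dir 172.53
   side 0.2951 dir 82.65
   side 0.1081 dir -6.92
side tub c [ 0.6396 -0.0215]
   side 0.1065 dir -7.83
   side 0.2969 dir -97.84
   side 0.1047 dir 173.41
   side 0.2992 dir 82.50
top lid c [ 0.4375 -0.3438]
   side 0.2895 dir -105.66
   side 0.1004 dir 164.47
   side 0.2893 dir 74.31
   side 0.1002 dir -15.42
top dots c [ 0.4374 -0.3438]
   side 0.1926 dir -105.69
   side 0.0626 dir 164.32
   side 0.1926 dir 74.19
   side 0.0622 dir -15.77
side dots c [ 0.4376 -0.3418]
   side 0.1927 dir -105.71
   side 0.0616 dir 164.02
   side 0.1922 dir 74.32
   side 0.0617 dir -15.57
side lid c [ 0.4381 -0.3425]
   side 0.1003 dir -16.21
   side 0.2895 dir -105.76
   side 0.0991 dir 163.82
   side 0.2895 dir 74.49
top wand c [ 0.4432 -0.0022]
   side 0.0434 dir -117.33
   side 0.0219 dir 152.99
   side 0.0434 dir 61.51
   side 0.0210 dir -26.97
side wand c [ 0.444  -0.0019]
   side 0.0228 dir -25.58
   side 0.0432 dir -114.14
   side 0.0237 dir 149.07
   side 0.0410 dir 64.83
top rest c [ 0.4393 -0.0065]
   side 0.1004 dir -88.98
   side 0.0987 dir -178.98
   side 0.0999 dir 91.10
   side 0.0988 dir 1.33
side rest c [ 0.4392 -0.0104]
   side 0.0982 dir 1.81
   side 0.1015 dir -89.70
   side 0.0966 dir -178.35
   side 0.1012 dir 91.20
```

```bash
python3 - <<'E'
from h import *
plan(0.600,0.259,yaw=82.5)
E
```

```text
t 0.10 tcp [0.3006 0.6039 0.2447] jaw -116.47 F [-0.5  1.2 -0.4] w 0.0872 tilt [-5.0e-04 -1.4e-03 -1.0e+00] j6 -16.5
 shift units [ 1.6000e-02  8.7670e+00 -2.1087e+01]
 turn units -3.161 then shift in turned axes [ 1.6000e-02  1.5144e+01 -1.7093e+01]
```

step_arm --steps '[[[0,0,0],-0.79],[[0,0,0],-0.79],[[0,0,0],-0.79],[[0,0,0],-0.79],[[0,0.8,-0.9],0],[[0,0.8,-0.9],0],[[0,0.8,-0.9],0],[[0,0.8,-0.9],0],[[0,0.8,-0.9],0],[[0,0.8,-0.9],0],[[0,0.8,-0.9],0],[[0,0.8,-0.9],0],[[0,0.8,-0.9],0],[[0,0.8,-0.9],0],[[0,0.8,-0.9],0],[[0,0.8,-0.9],0],[[0,0.8,-0.9],0],[[0,0.8,-0.9],0],[[0,0.8,-0.9],0],[[0,0.8,-0.9],0]]' --fingers 0 --grip_force 25

```text
time_s: 1.77
tcp_pos: [0.5533, 0.3118, 0.2452]
eef_rot: [38.9, 90.0, -148.6]
contact_force: [-0.0, -0.3, 0.8]
gripper_width: 0.0878
```

```bash
python3 - <<'E'
from h import *
plan(0.600,0.259,yaw=82.5)
E
```

```text
t 1.77 tcp [0.5533 0.3118 0.2452] jaw -97.50 F [-0.  -0.3  0.8] w 0.0878 tilt [-6.e-04 -4.e-04 -1.e+00] j6 35.5
 shift units [-0.     2.311 -2.657]
 turn units 0.000 then shift in turned axes [-0.     2.311 -2.657]
```

step_arm --steps '[[[0,0.77,-0.89],0],[[0,0.77,-0.89],0],[[0,0.77,-0.88],0],[[1,0,0],0],[[1,0,0],0],[[1,0,0],0],[[1,0,0],0],[[1,0,0],0],[[1,0,0],0],[[1,0,0],0],[[0,0,0],0],[[0,0,0],0]]'

```text
time_s: 2.77
tcp_pos: [0.599, 0.2596, 0.1045]
eef_rot: [49.3, 89.8, -138.2]
contact_force: [1.6, 0.3, 1.2]
gripper_width: 0.0876
```

```bash
python3 - <<'E'
from h import *
plan(0.600,0.259,.053,yaw=82.5)
t=capture("top"); s=capture("side"); crop(s,180,100,320,210,5,"d4.png"); crop(t,130,180,250,310,5,"d1.png")
E
```

```text
t 2.77 tcp [0.599  0.2596 0.1045] jaw -97.49 F [1.6 0.3 1.2] w 0.0876 tilt [-0.0023 -0.002  -1.    ] j6 42.0
 shift units [ 2.576  0.017 -0.058]
 turn units 0.001 then shift in turned axes [ 2.576  0.017 -0.058]
```

View pics/d4.png

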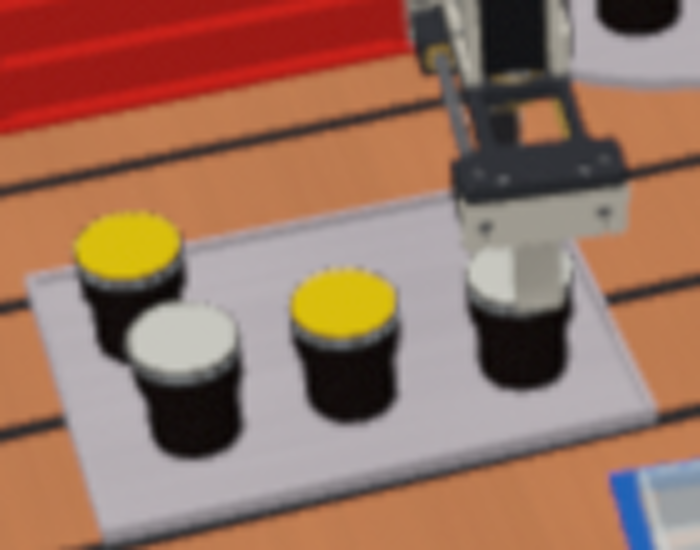

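View pics/d1.png

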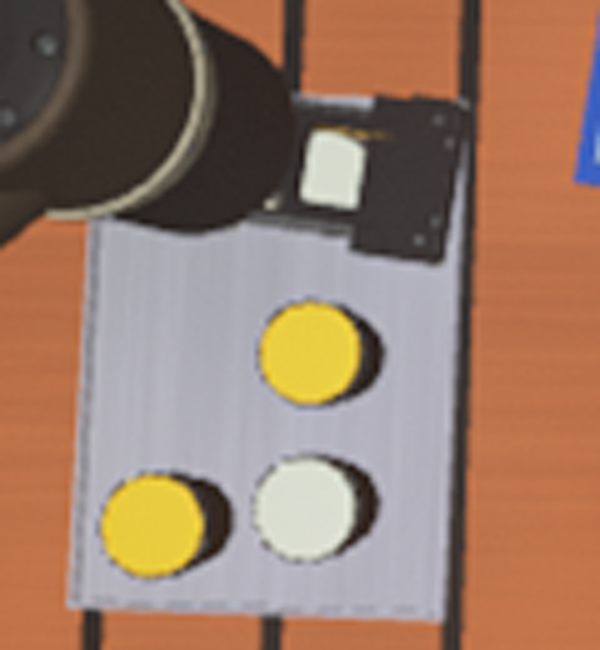

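step_arm --steps '[[[0.9,0,0],0],[[0.9,0,0],0],[[0.75,0,0],0],[[0,0,0],0],[[0,0,0],0]]'

```text
time_s: 3.28
tcp_pos: [0.6, 0.2603, 0.0554]
eef_rot: [-172.5, 90.0, -0.0]
contact_force: [0.7, -0.6, 0.1]
gripper_width: 0.0876
```

step_arm --steps '[[[0,0,0],0],[[0,0,0],0],[[0,0,0],0],[[0,0,0],0],[[0,0,0],0],[[0,0,0],0],[[0,0,0],0],[[0,0,0],0],[[0,0,0],0],[[0,0,0],0]]' --fingers 1 --grip_force 25

```text
time_s: 4.12
tcp_pos: [0.5997, 0.2602, 0.055]
eef_rot: [-152.9, 90.0, 19.6]
contact_force: [-1.4, -0.2, 5.5]
gripper_width: 0.0554
```

step_arm --steps '[[[-0.7,0,0],0],[[-1,0,0],0],[[-1,0,0],0],[[-1,0,0],0],[[-0.7,0,0],0]]'

```text
time_s: 4.53
tcp_pos: [0.5998, 0.2603, 0.1439]
eef_rot: [-139.1, 90.0, 33.4]
contact_force: [0.4, 0.2, 0.1]
gripper_width: 0.0553
```

```bash
python3 - <<'E'
from h import *
u=np.array([np.cos(np.radians(82.5)),np.sin(np.radians(82.5))]); c=np.array([.639,-.0217])
for d in(.055,-.055): print(c+d*u)
g=c+.055*u
plan(g[0],g[1],yaw=82.5)
t=capture("top"); s=capture("side"); crop(s,180,100,320,210,5,"e4.png")
E
```

```text
[0.64617894 0.03282947]
[ 0.63182106 -0.07622947]
t 4.53 tcp [0.5998 0.2603 0.1439] jaw -97.49 F [0.4 0.2 0.1] w 0.0553 tilt [ 7.e-04  4.e-04 -1.e+00] j6 42.0
 shift units [-3.0000e-03  1.0973e+01 -3.7800e+00]
 turn units 0.001 then shift in turned axes [-3.0000e-03  1.0973e+01 -3.7810e+00]
```

View pics/e4.png

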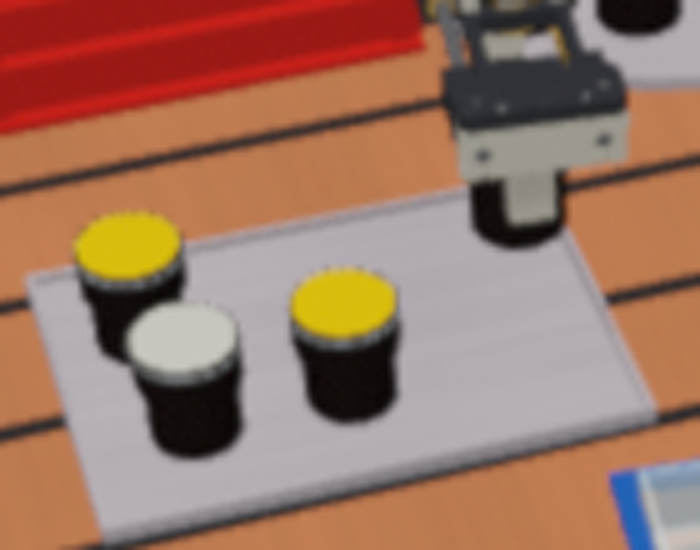

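step_arm --steps '[[[-0.5,0.5,-0.17],0],[[0,1,-0.35],0],[[0,1,-0.35],0],[[0,1,-0.35],0],[[0,1,-0.35],0],[[0,1,-0.35],0],[[0,1,-0.35],0],[[0,1,-0.35],0],[[0,1,-0.35],0],[[0,1,-0.35],0],[[0,1,-0.35],0],[[0,0.47,-0.11],0],[[0,0,0],0],[[0,0,0],0],[[0,0,0],0]]'

```text
time_s: 5.88
tcp_pos: [0.6456, 0.033, 0.152]
eef_rot: [13.5, 90.0, -174.0]
contact_force: [0.8, -0.1, -0.6]
gripper_width: 0.0558
```

```bash
python3 - <<'E'
from h import *
plan(.6462,.0328,.057,yaw=82.5)
t=capture("top"); s=capture("side"); crop(s,270,90,430,290,4,"f4.png");cv2.imwrite("pics/f1.png",t)
E
```

```text
t 5.88 tcp [0.6456 0.033  0.152 ] jaw -97.51 F [ 0.8 -0.1 -0.6] w 0.0558 tilt [-8.e-04 -1.e-04 -1.e+00] j6 62.3
 shift units [ 4.751e+00  3.000e-03 -3.500e-02]
 turn units -0.001 then shift in turned axes [ 4.751e+00  3.000e-03 -3.500e-02]
```

View pics/f4.png

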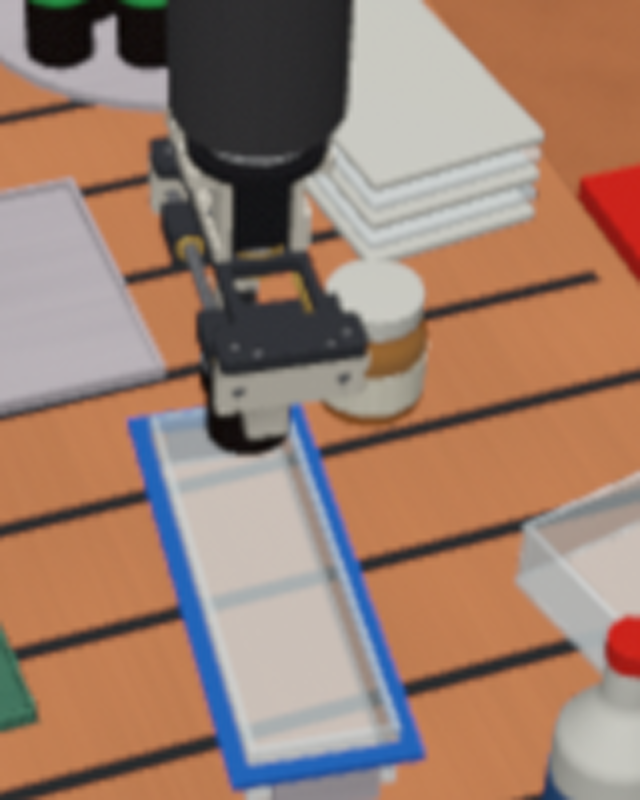

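View pics/f1.png

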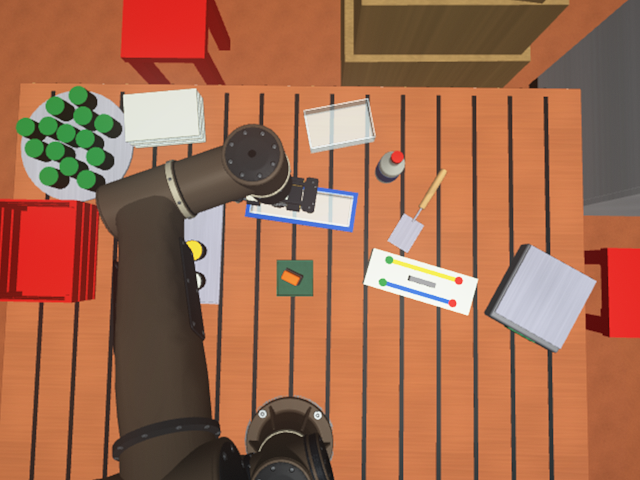

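step_arm --steps '[[[1,0,0],0],[[1,0,0],0],[[1,0,0],0],[[0.8,0,0],0],[[0.5,0,0],0],[[0.4,0,0],0],[[0,0,0],0],[[0,0,0],0]]'

```text
time_s: 6.65
tcp_pos: [0.6461, 0.033, 0.0588]
eef_rot: [109.3, 90.0, -78.2]
contact_force: [0.9, 0.3, 0.1]
gripper_width: 0.0556
```

step_arm --steps '[[[0.1,0,0],0],[[0.07,0,0],0],[[0,0,0],0]]'

```text
time_s: 6.9
tcp_pos: [0.6462, 0.0328, 0.0557]
eef_rot: [-151.1, 89.9, 21.4]
contact_force: [-0.3, 0.4, -0.5]
gripper_width: 0.0554
```

step_arm --steps '[[[0,0,0],0],[[0,0,0],0],[[0,0,0],0],[[0,0,0],0],[[0,0,0],0]]' --fingers 0

```text
time_s: 7.32
tcp_pos: [0.646, 0.0327, 0.0553]
eef_rot: [-161.0, 90.0, 11.5]
contact_force: [0.4, 0.5, 0.5]
gripper_width: 0.083
```

step_arm --steps '[[[-0.5,0,0],0],[[-1,0,0],0],[[-1,0,0],0],[[-1,0,0],0],[[-1,0,0],0]]'

```text
time_s: 7.73
tcp_pos: [0.6459, 0.0327, 0.1469]
eef_rot: [-174.5, 90.0, -2.0]
contact_force: [0.6, 0.6, 0.4]
gripper_width: 0.0878
```

```bash
python3 - <<'E'
from h import *
plan(.427,.264,yaw=45)
t=capture("top"); s=capture("side"); crop(s,270,90,430,290,4,"g4.png")
E
```

```text
t 7.73 tcp [0.6459 0.0327 0.1469] jaw -97.49 F [0.6 0.6 0.4] w 0.0878 tilt [ 4.e-04 -0.e+00 -1.e+00] j6 62.4
 shift units [-4.0000e-03 -1.0040e+01  1.2361e+01]
 turn units 6.251 then shift in turned axes [-4.0000e-03 -4.3800e-01  1.5918e+01]
```

View pics/g4.png

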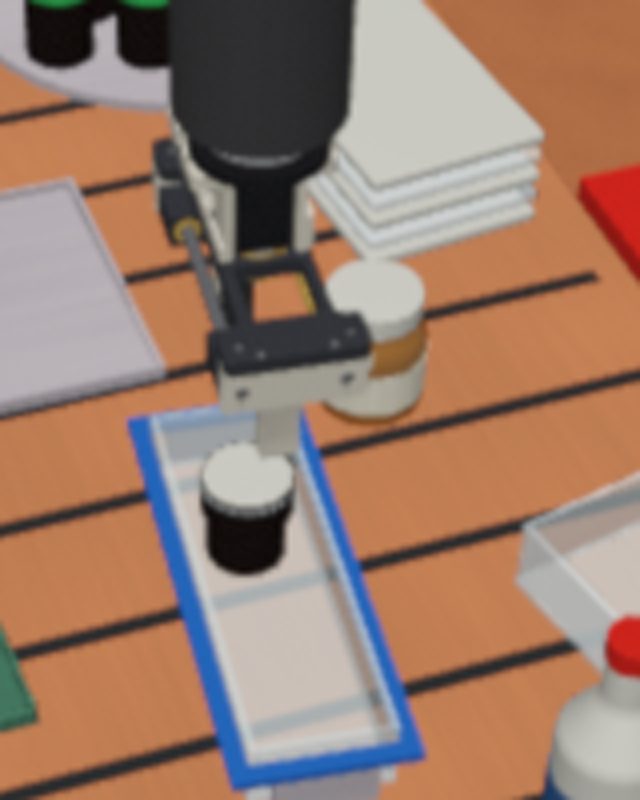

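step_arm --steps '[[[-0.3,0,0],0.9],[[0,0,0],0.9],[[0,0,0],0.9],[[0,0,0],0.9],[[0,0,0],0.9],[[0,0,0],0.9],[[0,0,0],0.85]]'

```text
time_s: 8.42
tcp_pos: [0.6457, 0.0327, 0.1513]
eef_rot: [44.8, 90.0, 179.5]
contact_force: [-0.3, 0.1, 0.7]
gripper_width: 0.0879
```

step_arm --steps '[[[0,0,1],0],[[0,0,1],0],[[0,0,1],0],[[0,0,1],0],[[0,0,1],0],[[0,0,1],0],[[0,0,1],0],[[0,0,1],0],[[0,0,1],0],[[0,0,1],0],[[0,0,1],0],[[0,0,1],0],[[0,-0.4,1],0],[[0,0,1],0],[[0,0,1],0],[[0,0,0.9],0],[[0,0,0],0],[[0,0,0],0]]'

```text
time_s: 9.92
tcp_pos: [0.4262, 0.2638, 0.1515]
eef_rot: [-82.4, 90.0, 52.8]
contact_force: [0.8, -0.3, 0.3]
gripper_width: 0.0876
```

```bash
python3 - <<'E'
from h import *
plan(.427,.264,.055,yaw=45)
t=capture("top"); s=capture("side"); crop(s,180,100,320,210,5,"i4.png");cv2.imwrite("pics/i1.png",t)
E
```

```text
t 9.92 tcp [0.4262 0.2638 0.1515] jaw -134.89 F [ 0.8 -0.3  0.3] w 0.0876 tilt [ 3.e-04  3.e-04 -1.e+00] j6 -9.1
 shift units [ 4.827 -0.033 -0.021]
 turn units 0.018 then shift in turned axes [ 4.827 -0.033 -0.021]
```

View pics/i4.png

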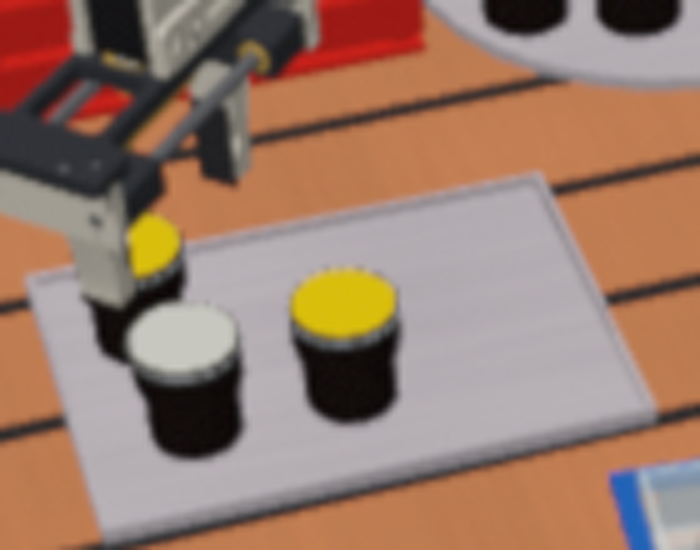

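View pics/i1.png

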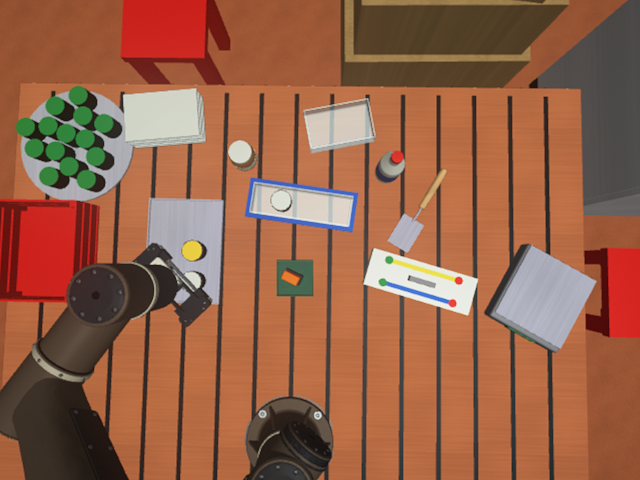

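step_arm --steps '[[[1,0,0],0],[[1,0,0],0],[[1,0,0],0],[[0.6,0,0],0],[[0.6,0,0],0],[[0.5,0,0],0],[[0.1,0,0],0],[[0,0,0],0],[[0,0,0],0]]'

```text
time_s: 10.77
tcp_pos: [0.4272, 0.2631, 0.0555]
eef_rot: [-149.1, 90.0, -14.1]
contact_force: [-0.0, -0.1, 0.5]
gripper_width: 0.0874
```

step_arm --steps '[[[0,0,0],0],[[0,0,0],0],[[0,0,0],0],[[0,0,0],0],[[0,0,0],0],[[0,0,0],0],[[0,0,0],0],[[0,0,0],0],[[0,0,0],0],[[0,0,0],0]]' --fingers 1 --grip_force 25

```text
time_s: 11.6
tcp_pos: [0.4268, 0.2634, 0.0554]
eef_rot: [-93.2, 90.0, 41.8]
contact_force: [-1.6, -0.3, 3.9]
gripper_width: 0.0555
```

step_arm --steps '[[[-0.7,0,0],0],[[-1,0,0],0],[[-1,0,0],0],[[-1,0,0],0],[[-1,0,0],0],[[-0.6,0,0],0]]'

```text
time_s: 12.1
tcp_pos: [0.4271, 0.2635, 0.1629]
eef_rot: [-88.0, 89.9, 47.0]
contact_force: [0.4, 0.9, -1.2]
gripper_width: 0.0557
```

```bash
python3 - <<'E'
from h import *
plan(.6318,-.0762,yaw=82.5)
t=capture("top"); s=capture("side"); crop(s,180,100,320,210,5,"k4.png");cv2.imwrite("pics/k1.png",t)
E
```

```text
t 12.10 tcp [0.4271 0.2635 0.1629] jaw -134.99 F [ 0.4  0.9 -1.2] w 0.0557 tilt [ 0.0012  0.0013 -1.    ] j6 -9.2
 shift units [-9.000e-03  4.776e+00 -1.925e+01]
 turn units -6.249 then shift in turned axes [-9.0000e-03  1.5506e+01 -1.2367e+01]
```

View pics/k4.png

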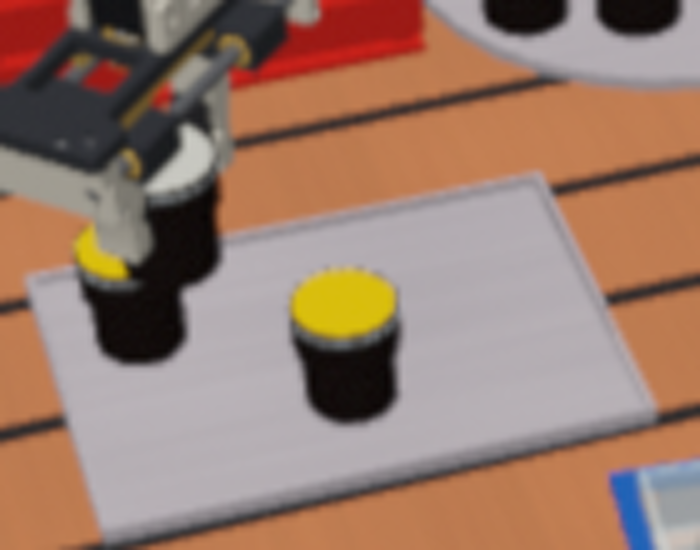

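step_arm --steps '[[[0,0,0],-0.9],[[0,0,0],-0.9],[[0,0,0],-0.9],[[0,0,0],-0.9],[[0,0,0],-0.9],[[0,0,0],-0.9],[[0,0,0],-0.85]]'

```text
time_s: 12.78
tcp_pos: [0.4261, 0.2627, 0.1597]
eef_rot: [50.0, 89.9, -137.2]
contact_force: [0.6, -0.3, -2.0]
gripper_width: 0.0556
```

step_arm --steps '[[[0,0.5,-0.4],0],[[0,1,-0.8],0],[[0,1,-0.8],0],[[0,1,-0.8],0],[[0,1,-0.8],0],[[0,1,-0.8],0],[[0,1,-0.8],0],[[0,1,-0.8],0],[[0,1,-0.8],0],[[0,1,-0.8],0],[[0,1,-0.8],0],[[0,1,-0.8],0],[[0,1,-0.8],0],[[0,1,-0.8],0],[[0,1,-0.8],0],[[0,1,-0.75],0],[[0,0,0],0],[[0,0,0],0],[[0,0,0],0]]'

```text
time_s: 14.37
tcp_pos: [0.6303, -0.0765, 0.1596]
eef_rot: [7.7, 89.9, -179.9]
contact_force: [0.3, 0.4, -1.3]
gripper_width: 0.0555
```

```bash
python3 - <<'E'
from h import *
plan(.6318,-.0762,.0555,yaw=82.5)
t=capture("top"); s=capture("side"); crop(s,270,90,430,290,4,"l4.png");cv2.imwrite("pics/l1.png",t)
E
```

```text
t 14.37 tcp [ 0.6303 -0.0765  0.1596] jaw -97.55 F [ 0.3  0.4 -1.3] w 0.0555 tilt [-0.0024 -0.     -1.    ] j6 71.8
 shift units [ 5.204 -0.024 -0.085]
 turn units -0.008 then shift in turned axes [ 5.204 -0.024 -0.085]
```

View pics/l4.png

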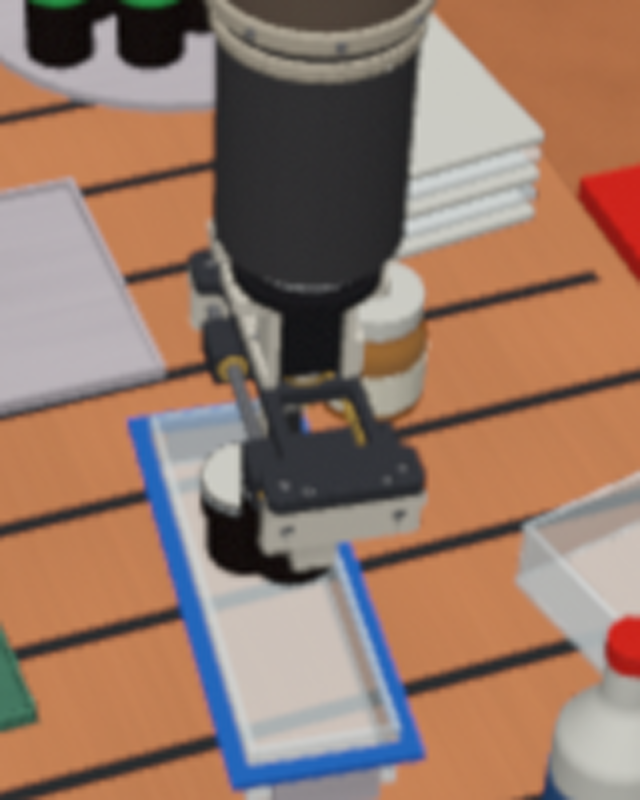

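View pics/l1.png

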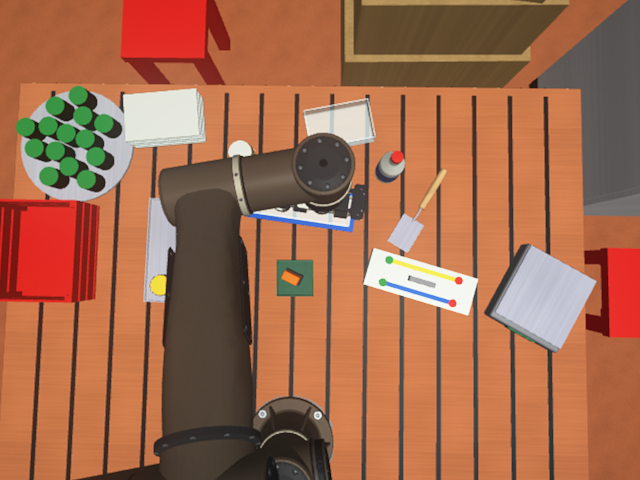

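```bash
python3 - <<'E'
from h import *
print(bp("top",(397,157),.185),bp("side",(429,252),.185), bp("side",(419,310),0.01))
print(bp("top",(240,150),.085),bp("side",(363,165),.085))
for z in(.2,.25): print(bp("top",(367,188),z),bp("top",(352,225),z))
print(bp("top",(445,170),.02),bp("top",(390,245),.0))
E
```

```text
[ 0.73708958 -0.25548572  0.185     ] [ 0.7364874  -0.25842438  0.185     ] [ 0.73495377 -0.26653215  0.01      ]
[0.77382284 0.14002537 0.085     ] [0.76563708 0.13236412 0.085     ]
[ 0.65865535 -0.18304309  0.2       ] [ 0.57077935 -0.14888484  0.2       ]
[ 0.65027517 -0.17789762  0.25      ] [ 0.56655567 -0.14535504  0.25      ]
[ 0.74203583 -0.41523918  0.02      ] [ 0.53381392 -0.26883394  0.        ]
```

step_arm --steps '[[[1,0,-0.08],0],[[1,0,0],0],[[1,0,0],0],[[1,0,0],0],[[0.5,0,0],0],[[0.3,0,0],0],[[0.2,0,0],0],[[0,0,0],0],[[0,0,0],0]]'

```text
time_s: 15.22
tcp_pos: [0.6333, -0.0763, 0.062]
eef_rot: [-171.8, 89.9, 0.8]
contact_force: [0.1, -1.0, -0.4]
gripper_width: 0.0556
```

```bash
python3 - <<'E'
from h import *
plan(.6318,-.0762,.0555,yaw=82.5)
E
```

```text
t 15.22 tcp [ 0.6333 -0.0763  0.062 ] jaw -97.47 F [ 0.1 -1.  -0.4] w 0.0556 tilt [ 0.0012  0.     -1.    ] j6 71.9
 shift units [0.326 0.004 0.076]
 turn units 0.005 then shift in turned axes [0.326 0.005 0.076]
```

step_arm --steps '[[[0.15,0,0],0],[[0.1,0,0],0],[[0.07,0,0],0],[[0,0,0],0],[[0,0,0],0]]'

```text
time_s: 15.63
tcp_pos: [0.6327, -0.0766, 0.0548]
eef_rot: [-154.3, 90.0, 18.2]
contact_force: [0.2, 0.2, -1.6]
gripper_width: 0.0552
```

step_arm --steps '[[[0,0,0],0],[[0,0,0],0],[[0,0,0],0],[[0,0,0],0],[[0,0,0],0]]' --fingers 0

```text
time_s: 16.05
tcp_pos: [0.6328, -0.0765, 0.0549]
eef_rot: [-171.3, 90.0, 1.2]
contact_force: [0.2, 0.8, 0.4]
gripper_width: 0.0831
```

step_arm --steps '[[[-0.5,0,0],0],[[-1,0,0],0],[[-1,0,0],0],[[-1,0,0],0],[[-1,0,0],0],[[-0.5,0,0],0]]'

```text
time_s: 16.55
tcp_pos: [0.6339, -0.0766, 0.1584]
eef_rot: [-172.1, 89.8, 0.5]
contact_force: [0.5, -0.8, 0.2]
gripper_width: 0.0874
```

```bash
python3 - <<'E'
from h import *
plan(.4375,-.343,yaw=-15.7)
t=capture("top"); s=capture("side"); crop(s,270,90,430,290,4,"m4.png");cv2.imwrite("pics/m1.png",t); cv2.imwrite("pics/m2.png",s)
E
```

```text
t 16.55 tcp [ 0.6339 -0.0766  0.1584] jaw -97.47 F [ 0.5 -0.8  0.2] w 0.0874 tilt [ 0.004  0.    -1.   ] j6 71.9
 shift units [-0.04  14.485  8.005]
 turn units -13.629 then shift in turned axes [-0.04  -5.851 15.482]
```

View pics/m4.png

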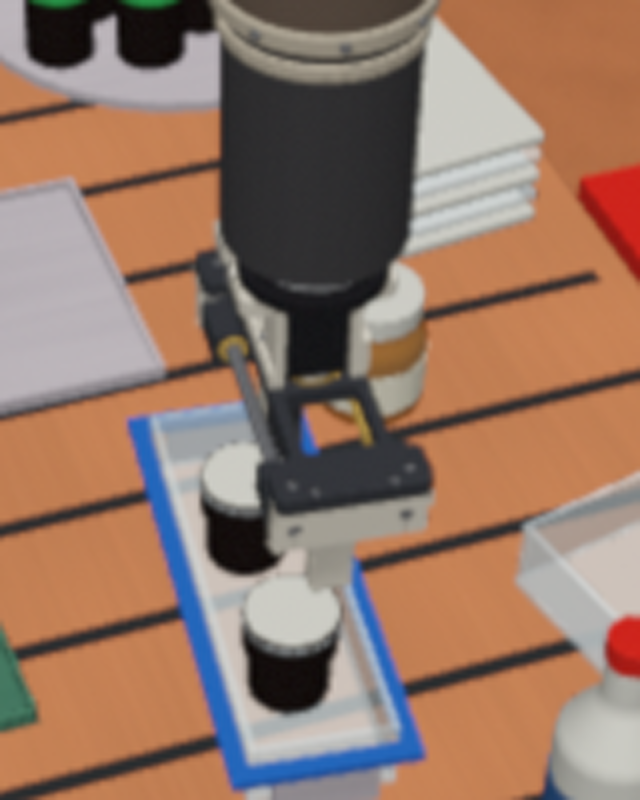

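View pics/m2.png

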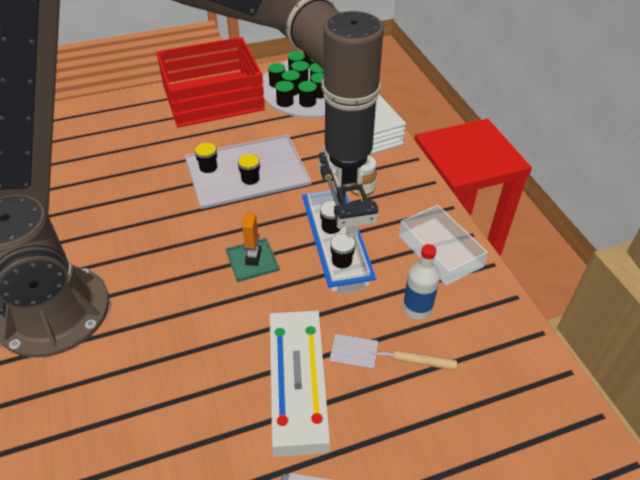

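step_arm --steps '[[[-0.5,0,0],0.96],[[0,0,0],0.96],[[0,0,0],0.96],[[0,0,0],0.96],[[0,0,0],0.96],[[0,0,0],0.96],[[0,0,0],0.96],[[0,0,0],0.96],[[0,0,0],0.96],[[0,0,0],0.96],[[0,0,0],0.96],[[0,0,0],0.96],[[0,0,0],0.96],[[0,0,0],0.96],[[0,0,0],0.96],[[0,0,0],0.96],[[0,0,0],0.96],[[0,0,0],0],[[0,0,0],0]]'

```text
time_s: 18.23
tcp_pos: [0.6323, -0.0766, 0.1638]
eef_rot: [108.0, 89.9, -177.2]
contact_force: [-0.2, 0.0, 0.7]
gripper_width: 0.0872
```

```bash
python3 - <<'E'
from h import *
plan(.4375,-.343,yaw=-15.7)
E
```

```text
t 18.23 tcp [ 0.6323 -0.0766  0.1638] jaw 164.75 F [-0.2  0.   0.7] w 0.0872 tilt [-1.4e-03 -1.0e-04 -1.0e+00] j6 -25.9
 shift units [ 1.5000e-02  5.8910e+00 -1.5414e+01]
 turn units 0.075 then shift in turned axes [ 1.5000e-02  5.7700e+00 -1.5459e+01]
```

step_arm --steps '[[[0,0.18,-0.46],0.07],[[0,0.36,-1],0],[[0,0.36,-1],0],[[0,0.36,-1],0],[[0,0.36,-1],0],[[0,0.36,-1],0],[[0,0.36,-1],0],[[0,0.36,-1],0],[[0,0.36,-1],0],[[0,0.36,-1],0],[[0,0.36,-1],0],[[0,0.36,-1],0],[[0,0.36,-1],0],[[0,0.36,-1],0],[[0,0.36,-1],0],[[0,0.55,-1],0],[[0,0,0],0],[[0,0,0],0]]'

```text
time_s: 19.73
tcp_pos: [0.4361, -0.3434, 0.1647]
eef_rot: [59.8, 90.0, 134.0]
contact_force: [-0.7, -0.1, 0.1]
gripper_width: 0.0875
```

```bash
python3 - <<'E'
from h import *
plan(.4375,-.343,.0655,yaw=-15.7)
t=capture("top"); s=capture("side"); cv2.imwrite("pics/n1.png",t); crop(s,230,200,390,470,3,"n4.png")
E
```

```text
t 19.73 tcp [ 0.4361 -0.3434  0.1647] jaw 164.14 F [-0.7 -0.1  0.1] w 0.0875 tilt [-2.e-04  2.e-04 -1.e+00] j6 2.2
 shift units [ 4.958 -0.066  0.037]
 turn units -0.026 then shift in turned axes [ 4.958 -0.066  0.037]
```

View pics/n1.png

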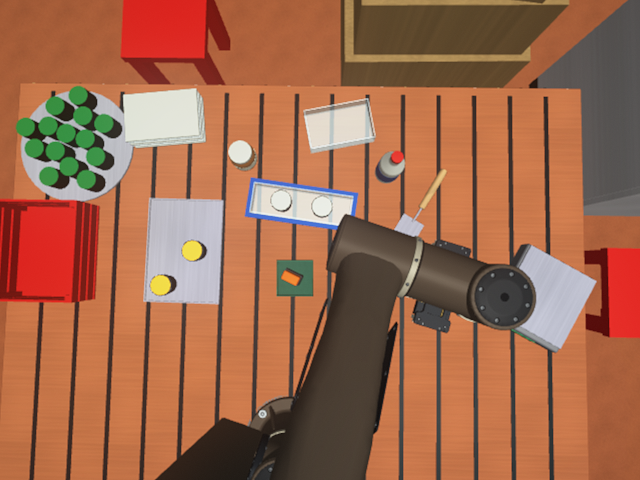

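View pics/n4.png

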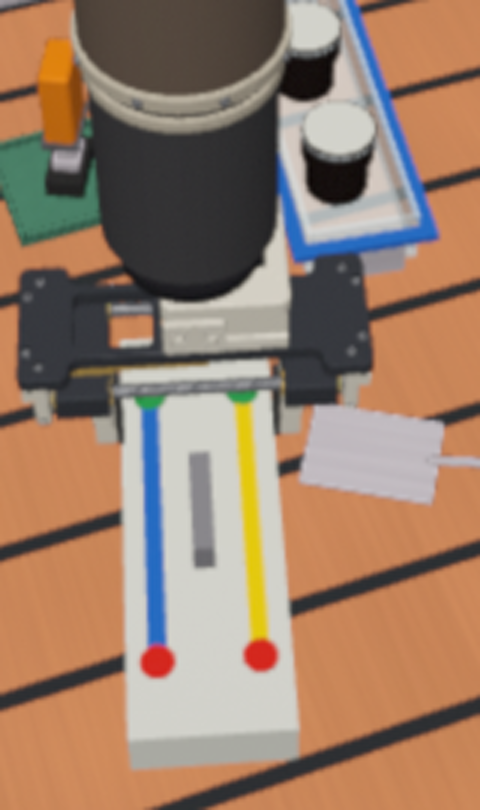

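step_arm --steps '[[[1,-0.06,0.04],-0.03],[[1,0,0],0],[[1,0,0],0],[[1,0,0],0],[[0.5,0,0],0],[[0.3,0,0],0],[[0.2,0,0],0],[[0,0,0],0],[[0,0,0],0]]'

```text
time_s: 20.58
tcp_pos: [0.4394, -0.3422, 0.0654]
eef_rot: [-103.8, 89.9, -29.4]
contact_force: [0.7, -0.6, -0.1]
gripper_width: 0.0874
```

```bash
python3 - <<'E'
from h import *
plan(.4375,-.343,.064,yaw=-15.7)
E
```

```text
t 20.58 tcp [ 0.4394 -0.3422  0.0654] jaw 164.37 F [ 0.7 -0.6 -0.1] w 0.0874 tilt [ 9.e-04 -5.e-04 -1.e+00] j6 2.1
 shift units [ 0.072  0.08  -0.062]
 turn units 0.012 then shift in turned axes [ 0.072  0.08  -0.062]
```

step_arm --steps '[[[0.07,0.08,-0.06],0],[[0,0,0],0],[[0,0,0],0]]'

```text
time_s: 20.83
tcp_pos: [0.437, -0.343, 0.0639]
eef_rot: [-93.3, 89.9, -19.0]
contact_force: [-0.8, 0.4, -0.3]
gripper_width: 0.0879
```

step_arm --steps '[[[0,0,0],0],[[0,0,0],0],[[0,0,0],0],[[0,0,0],0],[[0,0,0],0],[[0,0,0],0],[[0,0,0],0],[[0,0,0],0],[[0,0,0],0],[[0,0,0],0],[[0,0,0],0],[[0,0,0],0]]' --fingers 1 --grip_force 45

```text
time_s: 21.83
tcp_pos: [0.4368, -0.3428, 0.0633]
eef_rot: [89.6, 90.0, 164.0]
contact_force: [0.0, 0.2, 0.7]
gripper_width: 0.0137
```

```bash
python3 - <<'E'
from h import *
plan(.4375,-.343,.064,yaw=-15.7)
E
```

```text
t 21.83 tcp [ 0.4368 -0.3428  0.0633] jaw 164.34 F [0.  0.2 0.7] w 0.0137 tilt [-1.e-04  0.e+00 -1.e+00] j6 2.3
 shift units [-0.033 -0.034 -0.   ]
 turn units 0.007 then shift in turned axes [-0.033 -0.034 -0.   ]
```

step_arm --steps '[[[-0.3,0,0],0],[[-0.7,0,0],0],[[-1,0,0],0],[[-1,0,0],0],[[-1,0,0],0],[[-1,0,0],0],[[-0.8,0,0],0],[[0,0,0],0],[[0,0,0],0],[[0,0,0],0]]'

```text
time_s: 22.67
tcp_pos: [0.4362, -0.3424, 0.1785]
eef_rot: [62.7, 89.9, 137.0]
contact_force: [-0.2, -0.4, -2.5]
gripper_width: 0.0136
```

```bash
python3 - <<'E'
from h import *
plan(.639,-.0217,yaw=-7.5)
t=capture("top"); s=capture("side"); cv2.imwrite("pics/o1.png",t); cv2.imwrite("pics/o2.png",s)
E
```

```text
t 22.67 tcp [ 0.4362 -0.3424  0.1785] jaw 164.32 F [-0.2 -0.4 -2.5] w 0.0136 tilt [-1.e-03  9.e-04 -1.e+00] j6 2.3
 shift units [ 5.0000e-03 -5.4290e+00  1.8178e+01]
 turn units -1.363 then shift in turned axes [ 5.0000e-03 -7.9600e+00  1.7221e+01]
```

View pics/o2.png

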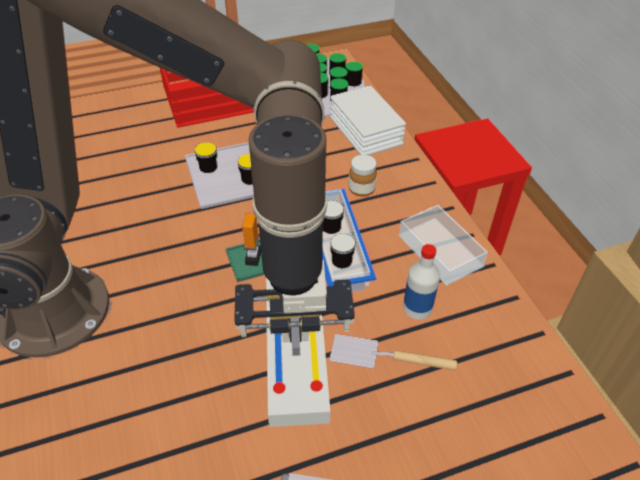

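step_arm --steps '[[[0,0,0],-0.4],[[0,0,0],-0.6],[[0,0,0],-0.36],[[0,-0.2,0.42],0],[[0,-0.4,0.84],0],[[0,-0.4,0.84],0],[[0,-0.4,0.84],0],[[0,-0.4,0.84],0],[[0,-0.4,0.84],0],[[0,-0.4,0.84],0],[[0,-0.4,0.84],0],[[0,-0.4,0.84],0],[[0,-0.4,0.84],0],[[0,-0.4,0.84],0],[[0,-0.4,0.84],0],[[0,-0.4,0.84],0],[[0,-0.4,0.84],0],[[0,-0.4,0.84],0],[[0,-0.4,0.84],0]]'

```text
time_s: 24.35
tcp_pos: [0.594, -0.0995, 0.1784]
eef_rot: [101.1, 89.9, -176.5]
contact_force: [0.1, -0.0, -2.4]
gripper_width: 0.0138
```

step_arm --steps '[[[0,-0.4,0.84],0],[[0,-0.4,0.84],0],[[0,-0.4,0.84],0],[[0,-0.4,0.84],0],[[0,-0.2,0.42],0],[[0,0,0],0],[[0,0,0],0],[[0,0,0],0]]'

```text
time_s: 25.02
tcp_pos: [0.6391, -0.0308, 0.1792]
eef_rot: [108.9, 90.0, -168.6]
contact_force: [0.6, -0.6, -2.1]
gripper_width: 0.0136
```

```bash
python3 - <<'E'
from h import *
plan(.639,-.0217,.13,yaw=-7.5)
E
```

```text
t 25.02 tcp [ 0.6391 -0.0308  0.1792] jaw 172.49 F [ 0.6 -0.6 -2.1] w 0.0136 tilt [-7.e-04 -1.e-04 -1.e+00] j6 -22.2
 shift units [2.459 0.061 0.449]
 turn units -0.001 then shift in turned axes [2.459 0.061 0.449]
```

Correct laterally, lower to just above the cups (lid edge ~0.075), and look.

step_arm --steps '[[[0,0.06,0.45],0],[[0.5,0,0],0],[[0.6,0,0],0],[[0.6,0,0],0],[[0.2,0,0],0],[[0,0,0],0],[[0,0,0],0],[[0,0,0],0]]'

```text
time_s: 25.68
tcp_pos: [0.6397, -0.0217, 0.1416]
eef_rot: [-107.1, 90.0, -24.6]
contact_force: [0.2, -0.6, -2.6]
gripper_width: 0.014
```

```bash
python3 - <<'E'
from h import *
plan(.639,-.0217,.1,yaw=-7.5)
t=capture("top"); s=capture("side"); crop(t,230,150,380,260,5,"p1.png"); crop(s,260,140,420,310,4,"p2.png")
E
```

```text
t 25.68 tcp [ 0.6397 -0.0217  0.1416] jaw 172.50 F [ 0.2 -0.6 -2.6] w 0.0140 tilt [ 4.e-04 -2.e-04 -1.e+00] j6 -23.0
 shift units [ 2.079  0.034 -0.007]
 turn units 0.000 then shift in turned axes [ 2.079  0.034 -0.007]
```

View pics/p1.png

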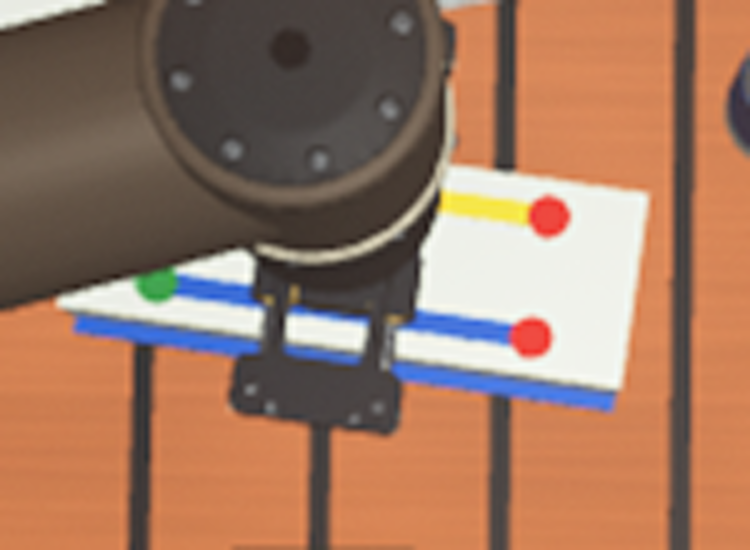

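View pics/p2.png

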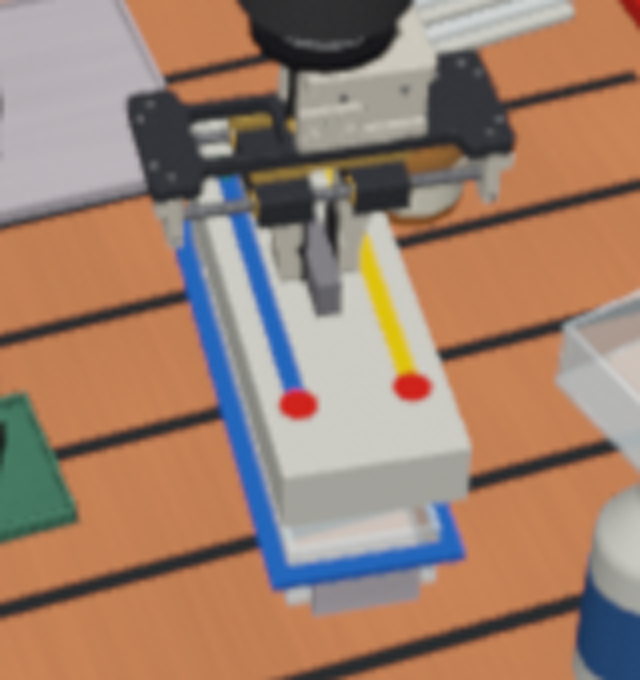

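```bash
python3 - <<'E'
from h import *
f=lambda x0,y0,s,p:((p[0]+.5)/s+x0-.5,(p[1]+.5)/s+y0-.5)
z=.1181
W={'ar':bp("top",f(230,150,5,(532,337)),z)[:2],'br':bp("top",f(230,150,5,(549,216)),z)[:2],'ag':bp("top",f(230,150,5,(157,284)),z)[:2]}
W2={'ar':bp("side",f(260,140,4,(299,404)),z)[:2],'br':bp("side",f(260,140,4,(412,387)),z)[:2]}
L={'ar':(.031,.096),'br':(-.031,.096),'ag':(.031,-.096)}
def fit(W):
    k=list(W); A=np.array([L[i] for i in k]);B=np.array([W[i] for i in k]); a=A-A.mean(0); b=B-B.mean(0)
    th=np.arctan2((a[:,0]*b[:,1]-a[:,1]*b[:,0]).sum(),(a*b).sum()); R=np.array([[np.cos(th),-np.sin(th)],[np.sin(th),np.cos(th)]])
    print("yaw(y axis) %.2f"%(np.degrees(th)+90),"origin",B.mean(0)-R@A.mean(0))
    print((b-a@R.T).round(4).tolist())
fit(W);fit(W2)
for k in W2: print(tri(f(230,150,5,{'ar':(532,337),'br':(549,216)}[k]),f(260,140,4,{'ar':(299,404),'br':(412,387)}[k])))
E
```

```text
yaw(y axis) 262.88 origin [ 0.64007535 -0.02266362]
[[-0.0001, 0.0], [0.0001, -0.0], [-0.0, -0.0]]
yaw(y axis) 262.21 origin [ 0.64172813 -0.02049439]
[[0.0003, -0.0], [-0.0003, 0.0]]
(array([ 0.5971312 , -0.11399437,  0.12105291]), np.float64(0.0001884266490539941))
(array([ 0.65849188, -0.12162623,  0.12021847]), np.float64(0.0003281985871636356))
```

step_arm --steps '[[[0.3,0.04,0],0],[[0.5,0,0],0],[[0.4,0,0],0],[[0.3,0,0],0],[[0.2,0,0],0],[[0,0,0],0],[[0,0,0],0]]'

```text
time_s: 26.37
tcp_pos: [0.6385, -0.0215, 0.1069]
eef_rot: [120.4, 90.0, -157.1]
contact_force: [0.9, -0.4, -1.3]
gripper_width: 0.0139
```

step_arm --steps '[[[0.1,0,0],0],[[0.1,0,0],0],[[0.1,0,0],0],[[0.05,0,0],0],[[0,0,0],0],[[0,0,0],0]]'

```text
time_s: 26.87
tcp_pos: [0.6385, -0.0214, 0.1003]
eef_rot: [112.9, 90.0, -164.6]
contact_force: [0.9, 0.1, -2.2]
gripper_width: 0.0135
```

```bash
python3 - <<'E'
from h import *
plan(.639,-.0217,.0995,yaw=-7.5)
E
```

```text
t 26.87 tcp [ 0.6385 -0.0214  0.1003] jaw 172.50 F [ 0.9  0.1 -2.2] w 0.0135 tilt [-1.e-04 -0.e+00 -1.e+00] j6 -23.0
 shift units [ 0.042 -0.025 -0.012]
 turn units 0.000 then shift in turned axes [ 0.042 -0.025 -0.012]
```

step_arm --steps '[[[0.04,0,0],0],[[0.03,0,0],0],[[0,0,0],0],[[0,0,0],0]]'

```text
time_s: 27.2
tcp_pos: [0.6387, -0.0214, 0.0994]
eef_rot: [-81.2, 90.0, 1.3]
contact_force: [-1.9, -0.1, 0.9]
gripper_width: 0.0137
```

step_arm --steps '[[[0,0,0],0],[[0,0,0],0],[[0,0,0],0],[[0,0,0],0],[[0,0,0],0],[[0,0,0],0]]' --fingers 0

```text
time_s: 27.7
tcp_pos: [0.6386, -0.0214, 0.0989]
eef_rot: [-174.6, 90.0, -92.1]
contact_force: [0.8, -0.6, 0.4]
gripper_width: 0.0484
```

step_arm --steps '[[[-0.5,0,0],0],[[-1,0,0],0],[[-1,0,0],0],[[-1,0,0],0],[[-1,0,0],0],[[-0.5,0,0],0]]'

```text
time_s: 28.2
tcp_pos: [0.6397, -0.0214, 0.2027]
eef_rot: [-78.6, 89.8, 4.0]
contact_force: [0.7, -0.2, 0.7]
gripper_width: 0.0859
```

```bash
python3 - <<'E'
from h import *
plan(.4436,-.002,yaw=-27)
t=capture("top"); s=capture("side"); crop(t,230,150,380,260,5,"q1.png"); crop(s,220,140,420,310,4,"q2.png")
E
```

```text
t 28.20 tcp [ 0.6397 -0.0214  0.2027] jaw 172.52 F [ 0.7 -0.2  0.7] w 0.0859 tilt [ 4.1e-03  3.0e-04 -1.0e+00] j6 -23.0
 shift units [-0.04   9.847 -0.314]
 turn units 3.254 then shift in turned axes [-0.04   9.176 -3.587]
```

View pics/q2.png

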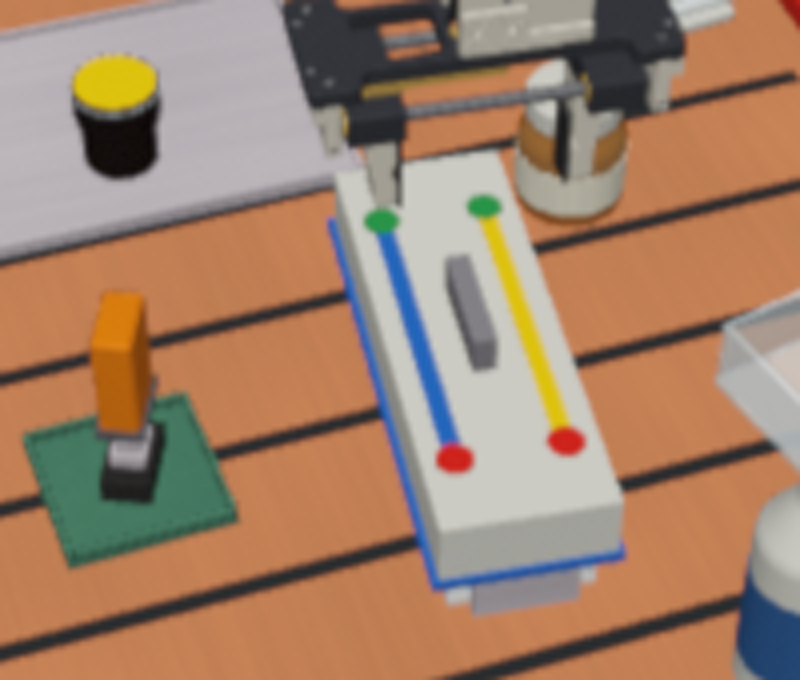

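step_arm --steps '[[[0,0,0],0.8],[[0,0,0],0.9],[[0,0,0],0.9],[[0,0,0],0.73],[[0,0.8,-0.3],0],[[0,0.9,-0.36],0],[[0,0.9,-0.36],0],[[0,0.9,-0.36],0],[[0,0.9,-0.36],0],[[0,0.9,-0.36],0],[[0,0.9,-0.36],0],[[0,0.9,-0.36],0],[[0,0.9,-0.36],0],[[0,0.9,-0.36],0],[[0,0.3,0],0],[[0,0,0],0],[[0,0,0],0]]'

```text
time_s: 29.72
tcp_pos: [0.4429, 0.0009, 0.1989]
eef_rot: [-58.8, 90.0, 3.8]
contact_force: [-0.4, -0.1, -0.3]
gripper_width: 0.0879
```

```bash
python3 - <<'E'
from h import *
plan(.4436,-.002,.096,yaw=-27.5)
t=capture("top"); s=capture("side"); crop(t,230,150,380,310,4,"r1.png"); crop(s,200,150,320,290,5,"r2.png")
E
```

```text
t 29.72 tcp [0.4429 0.0009 0.1989] jaw 152.57 F [-0.4 -0.1 -0.3] w 0.0879 tilt [ 3.e-04  0.e+00 -1.e+00] j6 -53.2
 shift units [ 5.145 -0.097 -0.112]
 turn units 0.012 then shift in turned axes [ 5.145 -0.097 -0.112]
```

View pics/r1.png

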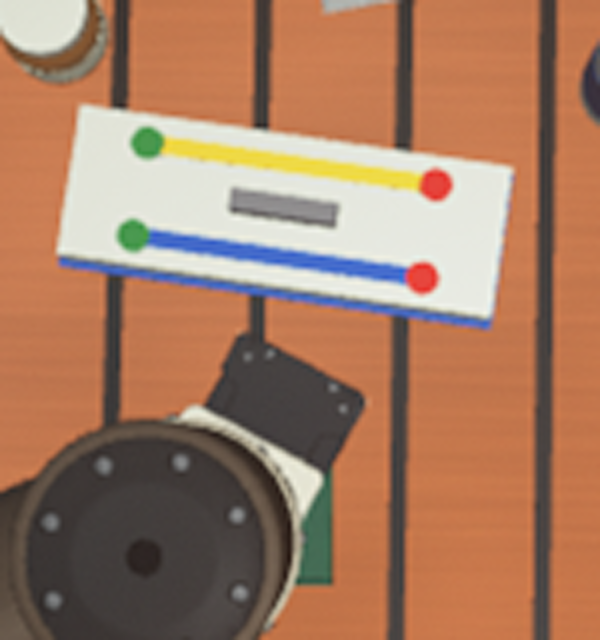

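View pics/r2.png

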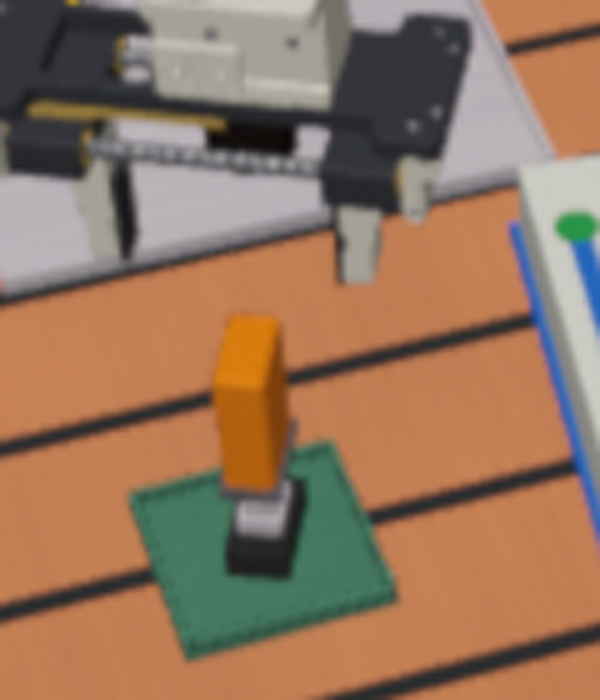

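```bash
python3 - <<'E'
from h import *
f=lambda x0,y0,s,p:((p[0]+.5)/s+x0-.5,(p[1]+.5)/s+y0-.5)
A=np.array([(.031,-.096),(.031,.096),(-.031,-.096),(-.031,.096)])
for n,o,P in(("top",(230,150,4),[(133,235),(423,278),(148,142),(436,184)]),("side",(220,140,4),[(382,221),(454,459),(485,206),(566,441)])):
    B=np.array([bp(n,f(*o,p),.076)[:2] for p in P]); print(B.round(4).tolist())
    a=A-A.mean(0); b=B-B.mean(0)
    th=np.arctan2((a[:,0]*b[:,1]-a[:,1]*b[:,0]).sum(),(a*b).sum()); R=np.array([[np.cos(th),-np.sin(th)],[np.sin(th),np.cos(th)]])
    print(n,"y axis %.2f"%(np.degrees(th)+90),"origin",B.mean(0).round(4),"res",(b-a@R.T).round(4).tolist())
P=[(.639,-.0217)]
# predicted corners of lid lower edge vs ledge not needed
E
```

```text
[[0.6212, 0.0769], [0.596, -0.114], [0.6831, 0.0686], [0.6581, -0.1216]]
top y axis 262.51 origin [ 0.6396 -0.0225] res [[-0.0001, 0.0002], [-0.0004, -0.0003], [0.0002, -0.0], [0.0003, 0.0001]]
[[0.6222, 0.0787], [0.5962, -0.1119], [0.6842, 0.0708], [0.6581, -0.1198]]
side y axis 262.29 origin [ 0.6402 -0.0206] res [[-0.0002, -0.0001], [-0.0003, -0.0004], [0.0004, 0.0004], [0.0001, 0.0]]
```

step_arm --steps '[[[1,-0.1,-0.11],0],[[1,0,0],0],[[1,0,0],0],[[0.8,0,0],0],[[0.6,0,0],0],[[0.4,0,0],0],[[0.3,0,0],0],[[0,0,0],0],[[0,0,0],0]]'

```text
time_s: 30.57
tcp_pos: [0.4437, -0.0022, 0.097]
eef_rot: [164.6, 90.0, -132.9]
contact_force: [-0.1, 0.0, 0.4]
gripper_width: 0.0876
```

```bash
python3 - <<'E'
from h import *
plan(.4436,-.002,.096,yaw=-27.5)
s=capture("side"); crop(s,200,150,320,290,5,"s2.png")
E
```

```text
t 30.57 tcp [ 0.4437 -0.0022  0.097 ] jaw 152.52 F [-0.1  0.   0.4] w 0.0876 tilt [-3.e-04 -3.e-04 -1.e+00] j6 -52.8
 shift units [0.05  0.012 0.006]
 turn units 0.003 then shift in turned axes [0.05  0.012 0.006]
```

View pics/s2.png

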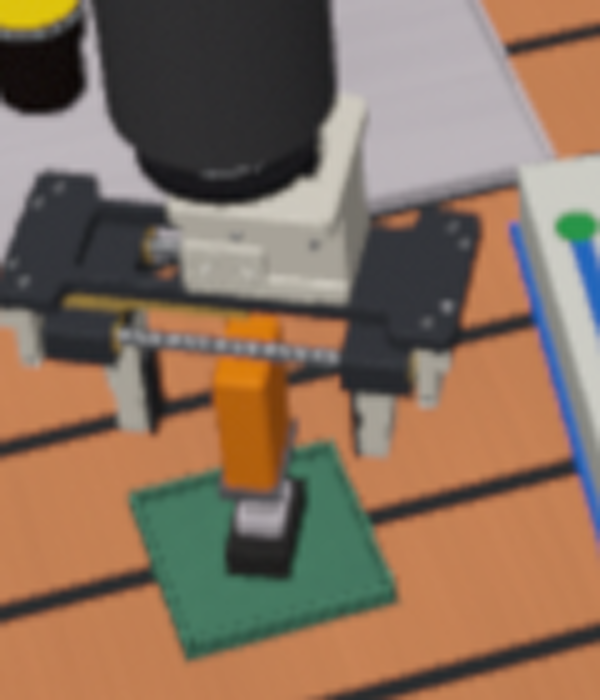

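step_arm --steps '[[[0,0,0],0],[[0,0,0],0],[[0,0,0],0],[[0,0,0],0],[[0,0,0],0],[[0,0,0],0],[[0,0,0],0],[[0,0,0],0],[[0,0,0],0],[[0,0,0],0],[[0,0,0],0],[[0,0,0],0]]' --fingers 1 --grip_force 55

```text
time_s: 31.62
tcp_pos: [0.4433, -0.0022, 0.0969]
eef_rot: [131.0, 90.0, -166.5]
contact_force: [0.4, -0.3, -0.6]
gripper_width: 0.0238
```

```bash
python3 - <<'E'
from h import *
plan(.4436,-.002,.096,yaw=-27.5)
s=capture("side"); crop(s,200,150,320,290,5,"t2.png")
E
```

```text
t 31.62 tcp [ 0.4433 -0.0022  0.0969] jaw 152.52 F [ 0.4 -0.3 -0.6] w 0.0238 tilt [-1.e-04 -0.e+00 -1.e+00] j6 -52.8
 shift units [ 0.045 -0.007  0.016]
 turn units 0.003 then shift in turned axes [ 0.045 -0.007  0.016]
```

step_arm --steps '[[[-0.3,0,0],0],[[-0.7,0,0],0],[[-1,0,0],0],[[-1,0,0],0],[[-1,0,0],0],[[-1,0,0],0],[[-1,0,0],0],[[-0.5,0,0],0],[[0,0,0],0],[[0,0,0],0]]'

```text
time_s: 32.5
tcp_pos: [0.4431, -0.0021, 0.2267]
eef_rot: [10.1, 90.0, 72.6]
contact_force: [0.2, -0.3, -2.4]
gripper_width: 0.024
```

```bash
python3 - <<'E'
from h import *
th=np.radians(262.45); R=np.array([[np.cos(th-np.pi/2),-np.sin(th-np.pi/2)],[np.sin(th-np.pi/2),np.cos(th-np.pi/2)]]); o=np.array([.6398,-.0217])
for l in ((.031,-.096),(.031,.096),(-.031,-.096),(-.031,.096)): print(l,(o+R@np.array(l)).round(4))
g=o+R@np.array((.031,-.096))
plan(g[0],g[1],yaw=172.45)
s=capture("side"); crop(s,200,110,320,250,5,"u2.png"); t=capture("top"); cv2.imwrite("pics/u1.png",t)
E
```

```text
(0.031, -0.096) [0.6217 0.0775]
(0.031, 0.096) [ 0.5965 -0.1128]
(-0.031, -0.096) [0.6831 0.0694]
(-0.031, 0.096) [ 0.6579 -0.1209]
t 32.50 tcp [ 0.4431 -0.0021  0.2267] jaw 152.50 F [ 0.2 -0.3 -2.4] w 0.0240 tilt [ 2.e-04  7.e-04 -1.e+00] j6 -52.8
 shift units [ 5.000e-03 -6.080e+00  7.654e+00]
 turn units -3.324 then shift in turned axes [ 5.000e-03 -8.326e+00  5.121e+00]
```

View pics/u2.png

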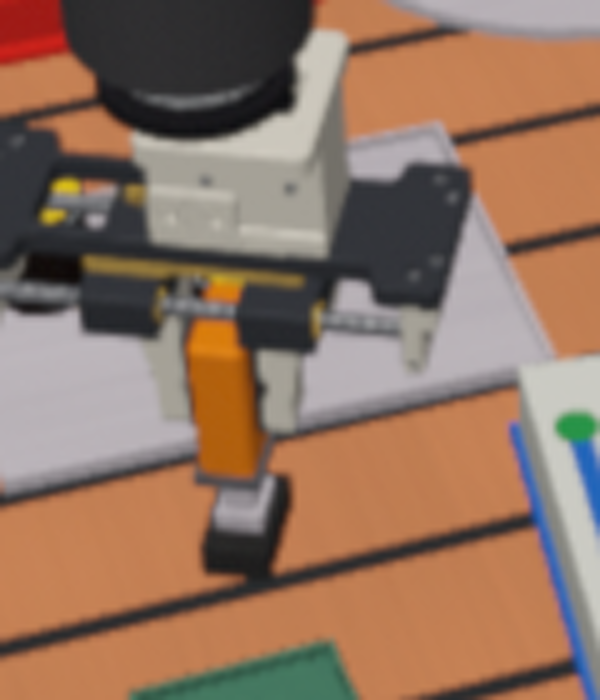

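step_arm --steps '[[[0,0,0],-0.7],[[0,0,0],-0.9],[[0,0,0],-0.9],[[0,0,0],-0.82],[[0,-0.4,0.25],0],[[0,-0.8,0.5],0],[[0,-0.8,0.5],0],[[0,-0.8,0.5],0],[[0,-0.8,0.5],0],[[0,-0.8,0.5],0],[[0,-0.8,0.5],0],[[0,-0.8,0.5],0],[[0,-0.8,0.5],0],[[0,-0.8,0.5],0],[[0,-0.6,0.35],0],[[0,-0.1,0],0],[[0,0,0],0],[[0,0,0],0]]'

```text
time_s: 34.1
tcp_pos: [0.6209, 0.0769, 0.2255]
eef_rot: [117.6, 89.9, -160.1]
contact_force: [-0.6, -0.1, -2.4]
gripper_width: 0.0238
```

```bash
python3 - <<'E'
from h import *
plan(.6218,.0785,.178,yaw=172.45)
E
```

```text
t 34.10 tcp [0.6209 0.0769 0.2255] jaw 172.36 F [-0.6 -0.1 -2.4] w 0.0238 tilt [-2.3e-03 -8.0e-04 -1.0e+00] j6 -32.5
 shift units [ 2.376 -0.038  0.086]
 turn units -0.016 then shift in turned axes [ 2.376 -0.038  0.086]
```

step_arm --steps '[[[0.5,-0.02,0.06],0],[[0.8,0,0],0],[[0.7,0,0],0],[[0.38,0,0],0],[[0,0,0],0],[[0,0,0],0],[[0,0,0],0]]'

```text
time_s: 34.68
tcp_pos: [0.6223, 0.0783, 0.1802]
eef_rot: [-75.2, 89.9, 7.2]
contact_force: [-0.4, 0.5, -2.3]
gripper_width: 0.0238
```

```bash
python3 - <<'E'
from h import *
plan(.6218,.0785,.1619,yaw=172.45)
s=capture("side"); crop(s,260,130,400,270,5,"v2.png"); t=capture("top"); crop(t,230,150,380,260,5,"v1.png")
E
```

```text
t 34.68 tcp [0.6223 0.0783 0.1802] jaw 172.44 F [-0.4  0.5 -2.3] w 0.0238 tilt [ 1.2e-03  2.0e-04 -1.0e+00] j6 -32.6
 shift units [0.916 0.029 0.008]
 turn units -0.001 then shift in turned axes [0.916 0.029 0.008]
```

View pics/v2.png

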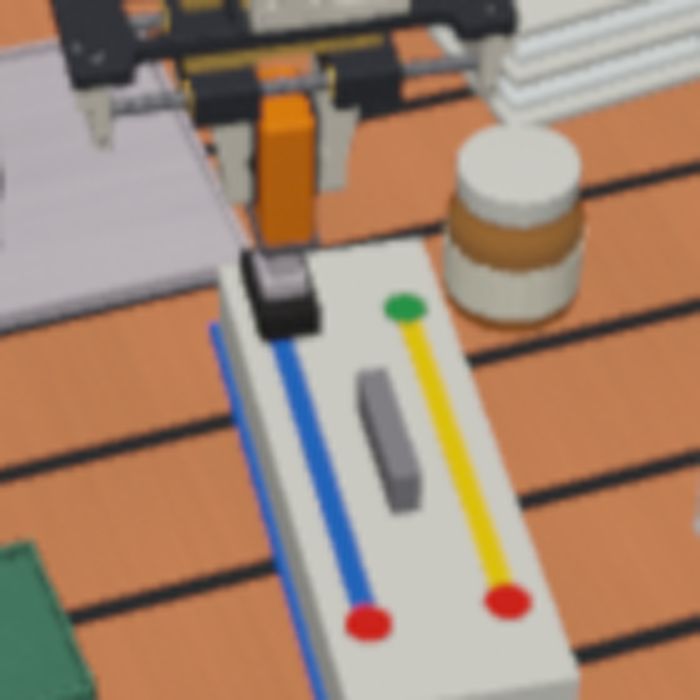

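View pics/v1.png

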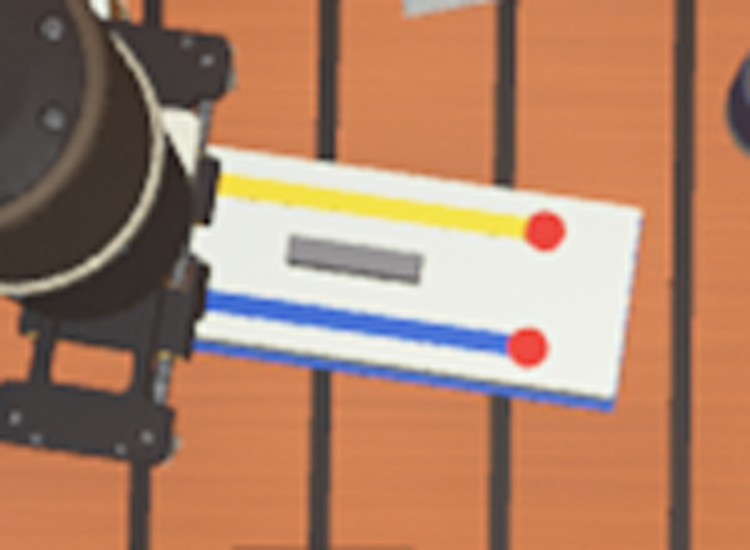

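step_arm --steps '[[[0.25,0,0],0],[[0.25,0,0],0],[[0.15,0,0],0],[[0.1,0,0],0],[[0,0,0],0],[[0,0,0],0],[[0,0,0],0]]'

```text
time_s: 35.37
tcp_pos: [0.6222, 0.0783, 0.1649]
eef_rot: [-70.5, 90.0, 11.9]
contact_force: [-0.5, 1.2, 3.2]
gripper_width: 0.0241
```

```bash
python3 - <<'E'
from h import *
plan(.6218,.0785,.1619,yaw=172.45)
E
```

```text
t 35.37 tcp [0.6222 0.0783 0.1649] jaw 172.45 F [-0.5  1.2  3.2] w 0.0241 tilt [ 8.e-04  2.e-04 -1.e+00] j6 -32.5
 shift units [0.148 0.022 0.006]
 turn units 0.000 then shift in turned axes [0.148 0.022 0.006]
```

```bash
cat >> h.py <<'E'
def avg(n=6):
    F=[];P=[]
    for i in range(n):
        s=get_state();F.append(s['contact_force']);P.append(s['tcp_pos']);capture("side")
    print("avg F",np.mean(F,0).round(2),"std",np.std(F,0).round(2),"tcp",np.mean(P,0).round(4))
E
python3 - <<'E'
from h import *
avg(8)
E
```

```text
avg F [0.15 0.51 3.08] std [0.57 0.29 0.24] tcp [0.6222 0.0783 0.1647]
```

step_arm --steps '[[[0.06,0,0],0],[[0,0,0],0],[[0,0,0],0]]'

```text
time_s: 36.02
tcp_pos: [0.6222, 0.0783, 0.1633]
eef_rot: [-70.2, 90.0, 12.2]
contact_force: [-0.9, 0.0, 4.3]
gripper_width: 0.0238
```

```bash
python3 - <<'E'
from h import *
avg(6)
plan(.5964,-.1138,yaw=172.45)
s=capture("side"); crop(s,260,130,400,270,5,"w2.png")
E
```

```text
avg F [0.58 0.9  3.87] std [0.77 0.55 0.5 ] tcp [0.6222 0.0783 0.1633]
t 36.32 tcp [0.6222 0.0783 0.1633] jaw 172.44 F [1.5 1.  3.8] w 0.0235 tilt [ 5.e-04  1.e-04 -1.e+00] j6 -32.5
 shift units [-2.000e-03  1.400e-02 -9.691e+00]
 turn units -0.001 then shift in turned axes [-2.000e-03  1.400e-02 -9.691e+00]
```

View pics/w2.png

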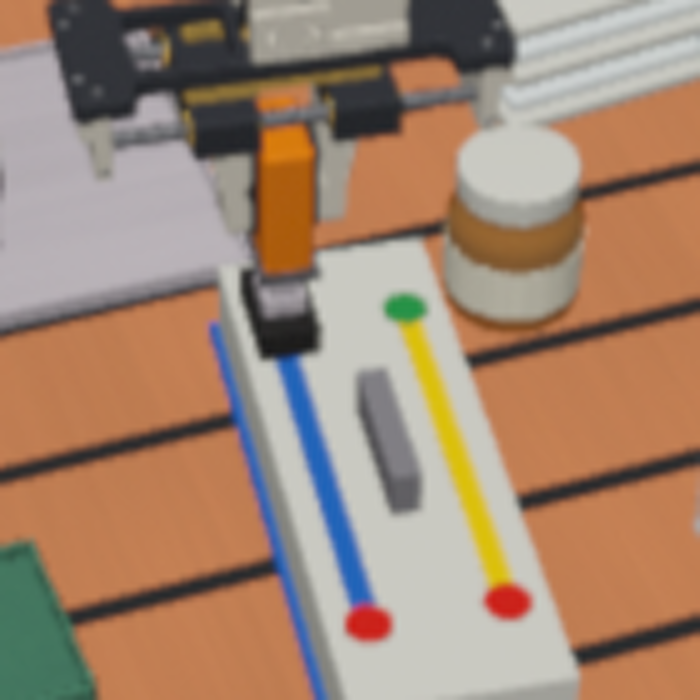

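step_arm --steps '[[[0,0,-0.1],0],[[0,0,-0.15],0],[[0,0,-0.2],0],[[0,0,-0.2],0],[[0,0,-0.2],0],[[0,0,-0.2],0],[[0,0,-0.2],0],[[0,0,-0.2],0]]'

```text
time_s: 37.03
tcp_pos: [0.6181, 0.049, 0.1632]
eef_rot: [-21.8, 90.0, 60.7]
contact_force: [0.5, 3.3, 4.6]
gripper_width: 0.0236
```

```bash
python3 - <<'E'
from h import *
plan(.5964,-.1138,yaw=172.45)
avg(3)
E
```

```text
t 37.03 tcp [0.6181 0.049  0.1632] jaw 172.43 F [0.5 3.3 4.6] w 0.0236 tilt [ 0.e+00  1.e-04 -1.e+00] j6 -30.1
 shift units [-1.000e-03  1.000e-03 -8.211e+00]
 turn units -0.003 then shift in turned axes [-1.000e-03  4.000e-03 -8.211e+00]
avg F [0.45 2.29 3.96] std [0.27 0.95 0.54] tcp [0.618  0.0486 0.1632]
```

step_arm --steps '[[[0,0,-0.2],0],[[0,0,-0.2],0],[[0,0,-0.2],0],[[0,0,-0.2],0],[[0,0,-0.2],0],[[0,0,-0.2],0],[[0,0,-0.2],0],[[0,0,-0.2],0],[[0,0,-0.2],0],[[0,0,-0.2],0],[[0,0,-0.2],0],[[0,0,-0.2],0],[[0,0,-0.2],0]]'

```text
time_s: 38.27
tcp_pos: [0.6112, -0.0025, 0.1632]
eef_rot: [112.9, 90.0, -164.7]
contact_force: [0.3, 2.6, 4.3]
gripper_width: 0.0236
```

```bash
python3 - <<'E'
from h import *
plan(.5964,-.1138,yaw=172.45)
s=capture("side"); crop(s,260,130,400,270,5,"x2.png")
E
```

```text
t 38.27 tcp [ 0.6112 -0.0025  0.1632] jaw 172.44 F [0.3 2.6 4.3] w 0.0236 tilt [-0. -0. -1.] j6 -25.6
 shift units [ 0.000e+00  1.000e-03 -5.614e+00]
 turn units -0.002 then shift in turned axes [ 0.000e+00  2.000e-03 -5.614e+00]
```

View pics/x2.png

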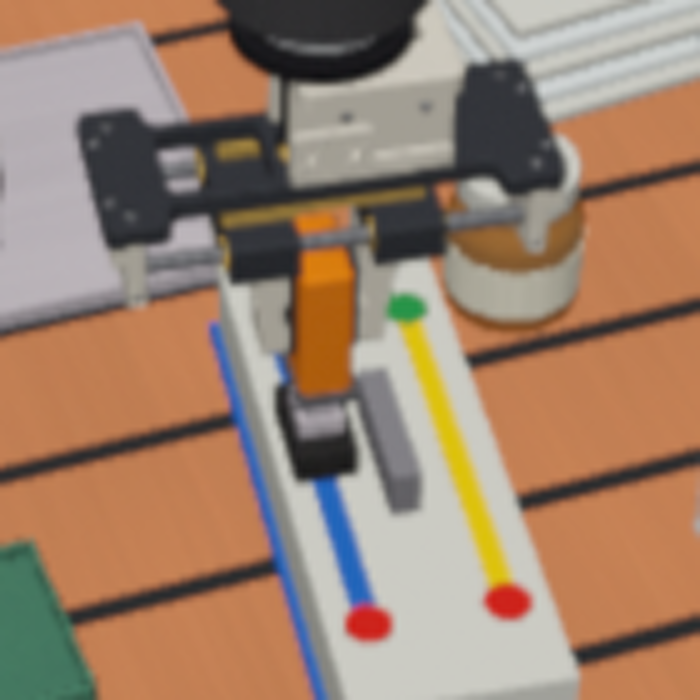

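step_arm --steps '[[[0,0,-0.2],0],[[0,0,-0.2],0],[[0,0,-0.2],0],[[0,0,-0.2],0],[[0,0,-0.2],0],[[0,0,-0.2],0],[[0,0,-0.2],0],[[0,0,-0.2],0],[[0,0,-0.2],0],[[0,0,-0.2],0],[[0,0,-0.2],0],[[0,0,-0.2],0],[[0,0,-0.2],0],[[0,0,-0.2],0],[[0,0,-0.2],0]]'

```text
time_s: 39.57
tcp_pos: [0.6033, -0.0619, 0.1631]
eef_rot: [99.9, 90.0, -177.7]
contact_force: [-0.6, 3.3, 3.2]
gripper_width: 0.0236
```

```bash
python3 - <<'E'
from h import *
plan(.5964,-.1138,yaw=172.45)
avg(2)
E
```

```text
t 39.57 tcp [ 0.6033 -0.0619  0.1631] jaw 172.44 F [-0.6  3.3  3.2] w 0.0236 tilt [-1.e-04 -0.e+00 -1.e+00] j6 -20.1
 shift units [ 0.000e+00  1.000e-03 -2.615e+00]
 turn units -0.002 then shift in turned axes [ 0.000e+00  1.000e-03 -2.615e+00]
avg F [0.02 2.31 3.44] std [0.61 1.02 0.21] tcp [ 0.6032 -0.0622  0.1631]
```

step_arm --steps '[[[0.01,0,-0.2],0],[[0,0,-0.2],0],[[0,0,-0.2],0],[[0,0,-0.2],0],[[0,0,-0.2],0],[[0,0,-0.2],0],[[0,0,-0.2],0],[[0,0,-0.2],0],[[0,0,-0.2],0],[[0,0,-0.2],0],[[0,0,-0.2],0],[[0,0,-0.2],0],[[0,0,-0.15],0],[[0,0,-0.1],0],[[0,0,0],0],[[0,0,0],0]]'

```text
time_s: 41.0
tcp_pos: [0.5963, -0.1146, 0.163]
eef_rot: [160.0, 90.0, -117.5]
contact_force: [0.6, -0.0, 3.0]
gripper_width: 0.0241
```

```bash
python3 - <<'E'
from h import *
plan(.5964,-.1138,yaw=172.45)
s=capture("side"); crop(s,260,130,400,290,5,"y2.png"); avg(2)
E
```

```text
t 41.00 tcp [ 0.5963 -0.1146  0.163 ] jaw 172.43 F [ 0.6 -0.   3. ] w 0.0241 tilt [-3.e-04 -7.e-04 -1.e+00] j6 -15.1
 shift units [-0.    -0.     0.039]
 turn units -0.003 then shift in turned axes [-0.    -0.     0.039]
avg F [ 0.6  -0.09  3.92] std [0.16 0.18 0.2 ] tcp [ 0.5963 -0.1146  0.163 ]
```

View pics/y2.png

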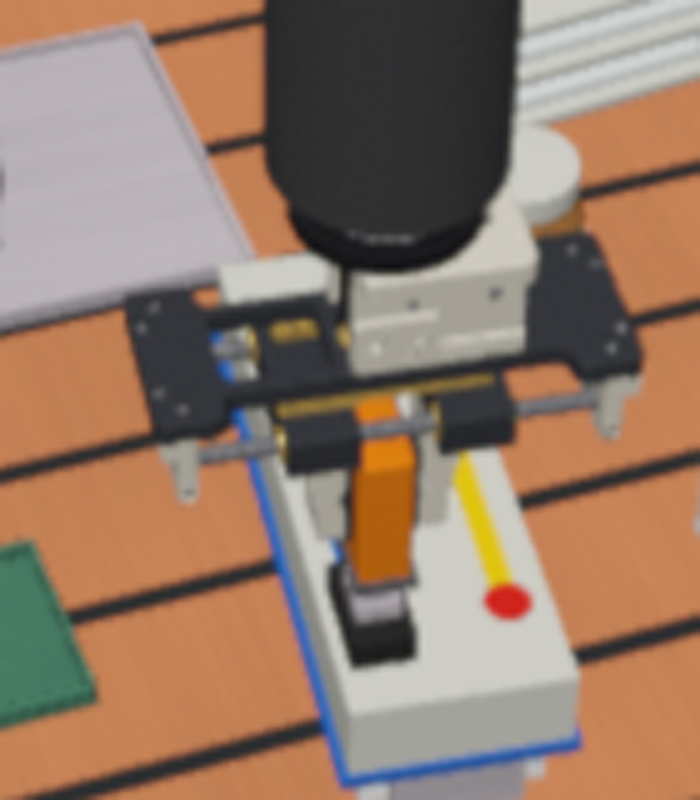

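step_arm --steps '[[[-0.3,0,0],0],[[-0.7,0,0],0],[[-1,0,0],0],[[-0.8,0,0],0],[[-0.3,0,0],0],[[0,0,0],0],[[0,0,0],0]]'

```text
time_s: 41.73
tcp_pos: [0.5957, -0.1139, 0.224]
eef_rot: [78.7, 89.9, 161.1]
contact_force: [-0.2, -0.1, -4.1]
gripper_width: 0.024
```

```bash
python3 - <<'E'
from h import *
plan(.6832,.0704,yaw=172.45); avg(4)
E
```

```text
t 41.73 tcp [ 0.5957 -0.1139  0.224 ] jaw 172.43 F [-0.2 -0.1 -4.1] w 0.0240 tilt [-1.5e-03  5.0e-04 -1.0e+00] j6 -15.1
 shift units [-2.000e-03 -3.124e+00  9.711e+00]
 turn units -0.004 then shift in turned axes [-2.000e-03 -3.128e+00  9.710e+00]
avg F [-0.17  0.4  -2.87] std [0.16 0.38 0.82] tcp [ 0.5955 -0.1139  0.2235]
```

step_arm --steps '[[[0,-0.15,0.4],0],[[0,-0.3,0.93],0],[[0,-0.3,0.93],0],[[0,-0.3,0.93],0],[[0,-0.3,0.93],0],[[0,-0.3,0.93],0],[[0,-0.3,0.93],0],[[0,-0.3,0.93],0],[[0,-0.3,0.93],0],[[0,-0.3,0.93],0],[[0,-0.28,0.94],0],[[0,0,0],0],[[0,0,0],0],[[0,0,0],0]]'

```text
time_s: 43.1
tcp_pos: [0.684, 0.0706, 0.2247]
eef_rot: [121.1, 90.0, -156.4]
contact_force: [-0.2, -0.2, -3.1]
gripper_width: 0.0237
```

```bash
python3 - <<'E'
from h import *
plan(.6832,.0704,.178,yaw=172.45); avg(4)
E
```

```text
t 43.10 tcp [0.684  0.0706 0.2247] jaw 172.46 F [-0.2 -0.2 -3.1] w 0.0237 tilt [-6.e-04 -3.e-04 -1.e+00] j6 -29.6
 shift units [ 2.333  0.038 -0.014]
 turn units 0.002 then shift in turned axes [ 2.333  0.038 -0.014]
avg F [-0.12 -0.49 -2.4 ] std [0.41 0.15 0.41] tcp [0.6839 0.0701 0.2249]
```

step_arm --steps '[[[0.5,0.04,0],0],[[0.8,0,0],0],[[0.7,0,0],0],[[0.35,0,0],0],[[0,0,0],0],[[0,0,0],0],[[0,0,0],0]]'

```text
time_s: 43.88
tcp_pos: [0.6838, 0.0702, 0.1788]
eef_rot: [-79.5, 89.9, 2.9]
contact_force: [0.2, -0.5, -2.1]
gripper_width: 0.0238
```

```bash
python3 - <<'E'
from h import *
plan(.6832,.0704,.163,yaw=172.45); s=capture("side"); crop(s,260,130,400,290,5,"z2.png")
E
```

```text
t 43.88 tcp [0.6838 0.0702 0.1788] jaw 172.44 F [ 0.2 -0.5 -2.1] w 0.0238 tilt [ 1.3e-03  1.0e-04 -1.0e+00] j6 -29.6
 shift units [0.792 0.03  0.005]
 turn units -0.001 then shift in turned axes [0.792 0.03  0.005]
```

View pics/z2.png

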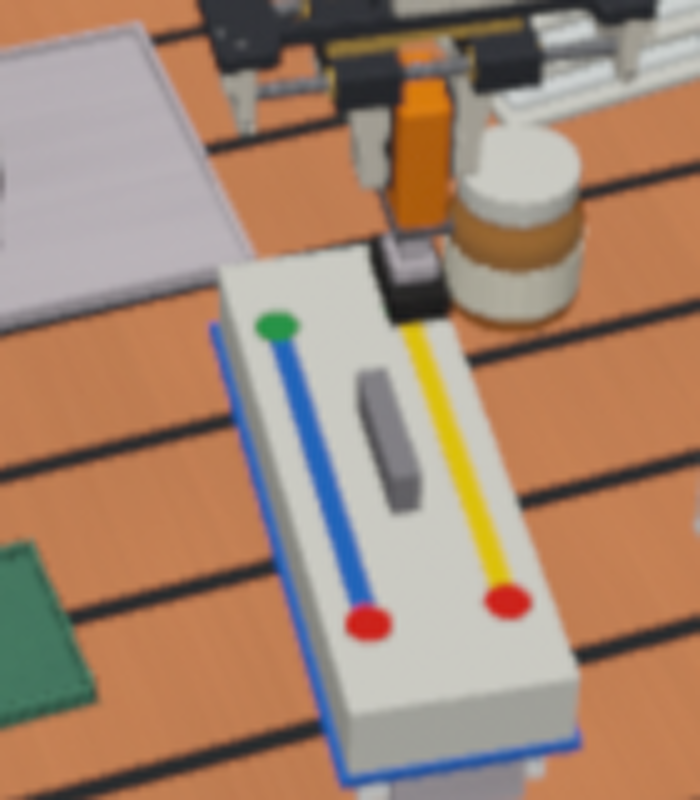

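step_arm --steps '[[[0.2,0.02,0],0],[[0.25,0,0],0],[[0.15,0,0],0],[[0.12,0,0],0],[[0.06,0,0],0],[[0,0,0],0],[[0,0,0],0],[[0,0,0],0]]'

```text
time_s: 44.6
tcp_pos: [0.6832, 0.0704, 0.163]
eef_rot: [-70.6, 89.9, 11.9]
contact_force: [-0.1, 0.7, 3.9]
gripper_width: 0.0238
```

```bash
python3 - <<'E'
from h import *
plan(.6577,-.1219,.163,yaw=172.45); avg(8)
E
```

```text
t 44.60 tcp [0.6832 0.0704 0.163 ] jaw 172.45 F [-0.1  0.7  3.9] w 0.0238 tilt [ 1.2e-03  2.0e-04 -1.0e+00] j6 -29.7
 shift units [-4.000e-03  2.000e-03 -9.701e+00]
 turn units -0.001 then shift in turned axes [-4.000e-03  2.000e-03 -9.701e+00]
avg F [0.62 0.52 4.26] std [0.6  0.54 0.42] tcp [0.6832 0.0705 0.1628]
```

step_arm --steps '[[[-0.04,0,0],0],[[0,0,-0.1],0],[[0,0,-0.15],0],[[0,0,-0.2],0],[[0,0,-0.2],0],[[0,0,-0.2],0],[[0,0,-0.2],0],[[0,0,-0.2],0],[[0,0,-0.2],0],[[0,0,-0.2],0],[[0,0,-0.2],0],[[0,0,-0.2],0],[[0,0,-0.2],0],[[0,0,-0.2],0],[[0,0,-0.2],0]]'

```text
time_s: 46.25
tcp_pos: [0.6758, 0.0174, 0.1632]
eef_rot: [99.9, 90.0, -177.7]
contact_force: [0.4, 2.6, 4.5]
gripper_width: 0.0239
```

```bash
python3 - <<'E'
from h import *
plan(.6577,-.1219,.1633,yaw=172.45); avg(2)
E
```

```text
t 46.25 tcp [0.6758 0.0174 0.1632] jaw 172.44 F [0.4 2.6 4.5] w 0.0239 tilt [-0. -0. -1.] j6 -25.5
 shift units [-7.000e-03 -2.000e-02 -7.023e+00]
 turn units -0.002 then shift in turned axes [-7.000e-03 -1.900e-02 -7.023e+00]
avg F [0.87 2.24 4.13] std [0.44 0.34 0.38] tcp [0.6757 0.0171 0.1632]
```

step_arm --steps '[[[-0.02,-0.01,-0.2],0],[[0,-0.01,-0.2],0],[[0,0,-0.2],0],[[0,0,-0.2],0],[[0,0,-0.2],0],[[0,0,-0.2],0],[[0,0,-0.2],0],[[0,0,-0.2],0],[[0,0,-0.2],0],[[0,0,-0.2],0],[[0,0,-0.2],0],[[0,0,-0.2],0],[[0,0,-0.2],0],[[0,0,-0.2],0],[[0,0,-0.2],0],[[0,0,-0.2],0],[[0,0,-0.2],0],[[0,0,-0.2],0],[[0,0,-0.2],0],[[0,0,-0.2],0]]'

```text
time_s: 48.02
tcp_pos: [0.6656, -0.0619, 0.1636]
eef_rot: [117.2, 90.0, -160.3]
contact_force: [1.0, 1.4, 3.4]
gripper_width: 0.0239
```

```bash
python3 - <<'E'
from h import *
plan(.6577,-.1219,.1633,yaw=172.45); avg(2)
E
```

```text
t 48.02 tcp [ 0.6656 -0.0619  0.1636] jaw 172.44 F [1.  1.4 3.4] w 0.0239 tilt [-0. -0. -1.] j6 -18.9
 shift units [ 0.013 -0.    -3.024]
 turn units -0.002 then shift in turned axes [ 0.013  0.    -3.024]
avg F [1.   1.33 3.68] std [0.01 0.1  0.33] tcp [ 0.6656 -0.0623  0.1636]
```

step_arm --steps '[[[0,0,-0.2],0],[[0,0,-0.2],0],[[0,0,-0.2],0],[[0,0,-0.2],0],[[0,0,-0.2],0],[[0,0,-0.2],0],[[0,0,-0.2],0],[[0,0,-0.2],0],[[0,0,-0.2],0],[[0,0,-0.2],0],[[0,0,-0.2],0],[[0,0,-0.2],0],[[0,0,-0.2],0],[[0,0,-0.2],0],[[0,0,-0.15],0],[[0,0,-0.08],0],[[0,0,0],0],[[0,0,0],0]]'

```text
time_s: 49.62
tcp_pos: [0.6576, -0.1221, 0.1636]
eef_rot: [162.8, 90.0, -114.8]
contact_force: [0.2, 0.3, 4.0]
gripper_width: 0.0242
```

```bash
python3 - <<'E'
from h import *
plan(.6577,-.1219,.1633,yaw=172.45); s=capture("side"); crop(s,260,130,400,290,5,"aa2.png");avg(2)
E
```

```text
t 49.62 tcp [ 0.6576 -0.1221  0.1636] jaw 172.43 F [0.2 0.3 4. ] w 0.0242 tilt [-3.e-04 -7.e-04 -1.e+00] j6 -13.8
 shift units [ 0.016 -0.001  0.011]
 turn units -0.003 then shift in turned axes [ 0.016 -0.001  0.011]
avg F [-0.2  -0.73  3.06] std [0.91 0.26 0.39] tcp [ 0.6577 -0.1221  0.1636]
```

View pics/aa2.png

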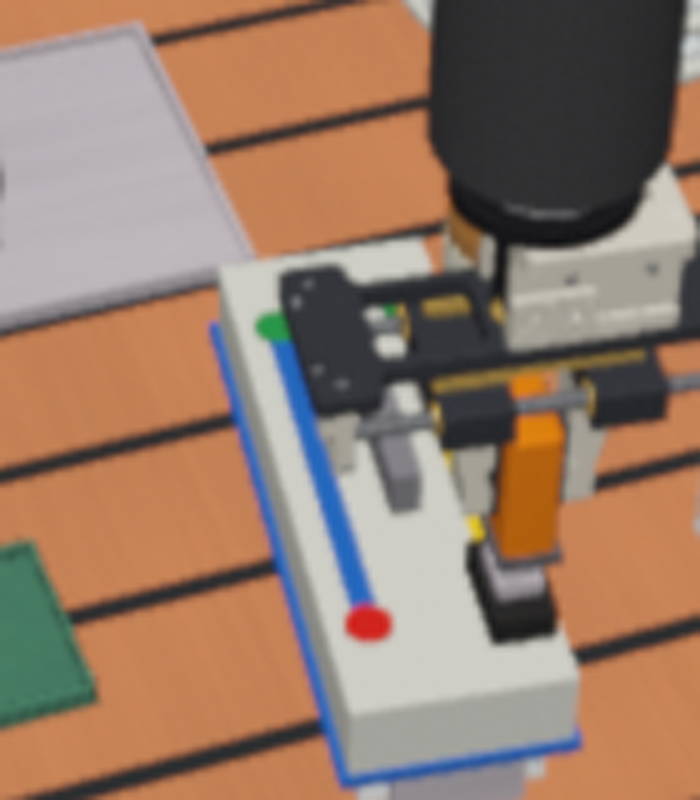

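step_arm --steps '[[[-0.3,0,0],0],[[-0.7,0,0],0],[[-1,0,0],0],[[-1,0,0],0],[[-0.5,0,0],0],[[0,0,0],0],[[0,0,0],0]]'

```text
time_s: 50.35
tcp_pos: [0.6573, -0.1214, 0.2329]
eef_rot: [53.2, 90.0, 135.7]
contact_force: [0.1, -0.6, -3.0]
gripper_width: 0.0237
```

```bash
python3 - <<'E'
from h import *
plan(.441,-.005,yaw=152.5)
E
```

```text
t 50.35 tcp [ 0.6573 -0.1214  0.2329] jaw 172.43 F [ 0.1 -0.6 -3. ] w 0.0237 tilt [-6.e-04  6.e-04 -1.e+00] j6 -13.7
 shift units [1.0000e-02 1.1489e+01 4.3450e+00]
 turn units 3.321 then shift in turned axes [1.0000e-02 1.2282e+01 1.6900e-01]
```

step_arm --steps '[[[0,0.4,0.15],0],[[0,0.85,0.32],0],[[0,0.85,0.32],0],[[0,0.85,0.32],0],[[0,0.85,0.32],0],[[0,0.85,0.32],0],[[0,0.85,0.32],0],[[0,0.85,0.32],0],[[0,0.85,0.32],0],[[0,0.85,0.32],0],[[0,0.85,0.32],0],[[0,0.85,0.32],0],[[0,0.85,0.32],0],[[0,0.85,0.32],0],[[0,0,0],0.8],[[0,0,0],0.9],[[0,0,0],0.9],[[0,0,0],0.72],[[0,0,0],0],[[0,0,0],0]]'

```text
time_s: 52.02
tcp_pos: [0.4411, -0.0062, 0.2326]
eef_rot: [130.2, 89.9, -167.1]
contact_force: [0.4, -0.0, -3.0]
gripper_width: 0.024
```

```bash
python3 - <<'E'
from h import *
plan(.441,-.005,.11,yaw=152.5)
E
```

```text
t 52.02 tcp [ 0.4411 -0.0062  0.2326] jaw 152.66 F [ 0.4 -0.  -3. ] w 0.0240 tilt [-1.8e-03 -4.0e-04 -1.0e+00] j6 -52.3
 shift units [6.128 0.023 0.059]
 turn units 0.027 then shift in turned axes [6.128 0.023 0.059]
```

step_arm --steps '[[[0.5,0,0.05],0],[[1,0,0],0],[[1,0,0],0],[[1,0,0],0],[[1,0,0],0],[[1,0,0],0],[[0.5,0,0],0],[[0.1,0,0],0],[[0,0,0],0],[[0,0,0],0]]'

```text
time_s: 52.85
tcp_pos: [0.4428, -0.0051, 0.1117]
eef_rot: [-115.4, 90.0, -52.8]
contact_force: [0.1, -0.3, -1.5]
gripper_width: 0.0238
```

```bash
python3 - <<'E'
from h import *
plan(.441,-.005,.0972,yaw=152.5)
s=capture("side"); crop(s,200,150,320,290,5,"bb2.png")
E
```

```text
t 52.85 tcp [ 0.4428 -0.0051  0.1117] jaw 152.58 F [ 0.1 -0.3 -1.5] w 0.0238 tilt [ 1.e-04 -2.e-04 -1.e+00] j6 -52.5
 shift units [ 0.726  0.081 -0.034]
 turn units 0.013 then shift in turned axes [ 0.726  0.081 -0.035]
```

View pics/bb2.png

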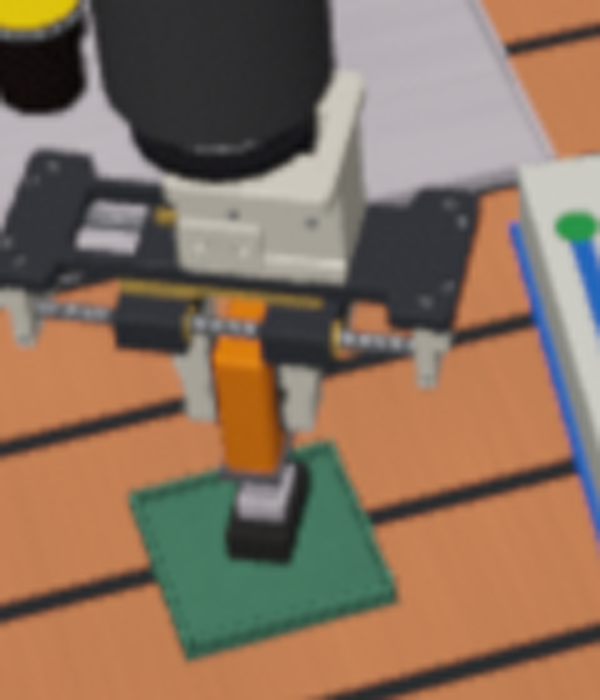

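step_arm --steps '[[[0.3,0.05,-0.03],0],[[0.25,0,0],0],[[0.1,0,0],0],[[0.06,0,0],0],[[0,0,0],0],[[0,0,0],0],[[0,0,0],0]]'

```text
time_s: 53.48
tcp_pos: [0.4415, -0.0052, 0.0975]
eef_rot: [-49.7, 90.0, 12.9]
contact_force: [-0.2, 0.3, -2.0]
gripper_width: 0.0239
```

```bash
python3 - <<'E'
from h import *
plan(.441,-.005,.0970,yaw=152.5); avg(4)
E
```

```text
t 53.48 tcp [ 0.4415 -0.0052  0.0975] jaw 152.53 F [-0.2  0.3 -2. ] w 0.0239 tilt [ 3.e-04  1.e-04 -1.e+00] j6 -52.6
 shift units [ 0.025  0.029 -0.004]
 turn units 0.004 then shift in turned axes [ 0.025  0.029 -0.004]
avg F [-0.34  0.14 -1.79] std [0.32 0.25 0.38] tcp [ 0.4415 -0.0052  0.0975]
```

step_arm --steps '[[[0.03,0,0],0],[[0,0,0],0],[[0,0,0],0]]'

```text
time_s: 53.93
tcp_pos: [0.4415, -0.0052, 0.0969]
eef_rot: [-55.4, 90.0, 7.1]
contact_force: [-0.8, -0.6, -0.1]
gripper_width: 0.0237
```

step_arm --steps '[[[0,0,0],0],[[0,0,0],0],[[0,0,0],0],[[0,0,0],0],[[0,0,0],0],[[0,0,0],0],[[0,0,0],0],[[0,0,0],0],[[0,0,0],0],[[0,0,0],0]]' --fingers 0

```text
time_s: 54.77
tcp_pos: [0.4414, -0.0052, 0.0968]
eef_rot: [46.3, 90.0, 108.8]
contact_force: [0.7, -0.6, -1.3]
gripper_width: 0.0841
```

step_arm --steps '[[[-0.3,0,0],0],[[-0.7,0,0],0],[[-1,0,0],0],[[-1,0,0],0],[[-1,0,0],0],[[-1,0,0],0],[[-1,0,0],0],[[-1,0,0],0],[[0,0,0],0],[[0,0,0],0],[[0,0,0],0]]'

```text
time_s: 55.68
tcp_pos: [0.441, -0.0053, 0.2366]
eef_rot: [46.8, 90.0, 109.3]
contact_force: [-0.3, 0.3, -0.9]
gripper_width: 0.0873
```

```bash
python3 - <<'E'
from h import *
plan()
s=capture("side"); t=capture("top"); cv2.imwrite("pics/cc2.png",s);cv2.imwrite("pics/cc1.png",t); crop(s,200,130,400,300,4,"cc3.png")
E
```

```text
t 55.68 tcp [ 0.441  -0.0053  0.2366] jaw 152.51 F [-0.3  0.3 -0.9] w 0.0873 tilt [-1.e-04  3.e-04 -1.e+00] j6 -52.6
 shift units [0. 0. 0.]
```

View pics/cc3.png

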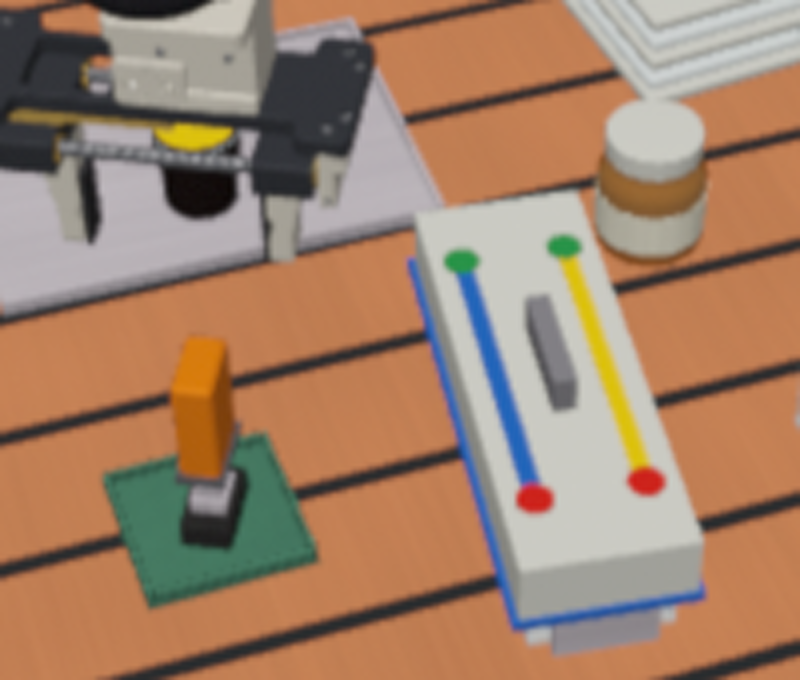

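View pics/cc1.png

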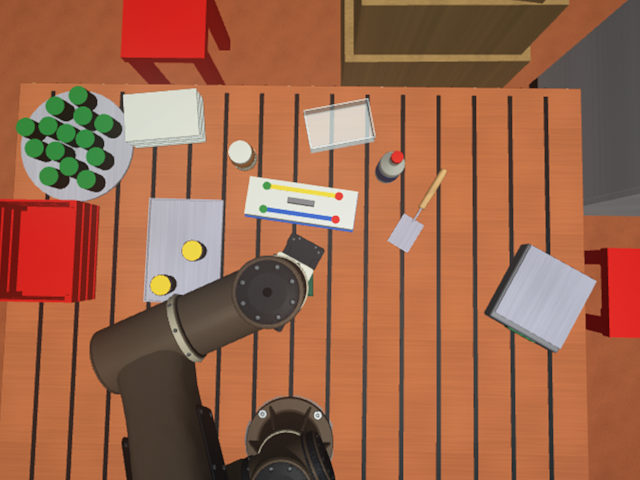

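View pics/cc2.png

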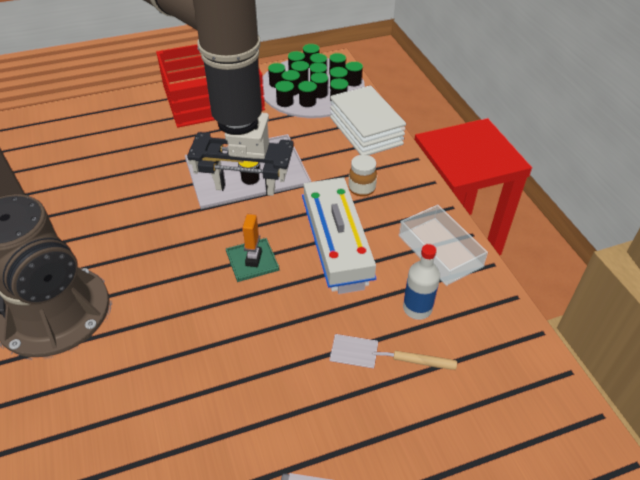

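```bash
python3 - <<'E'
from plant import *
print(close_job())
E
```

```text
the job is handed in; nothing more can be done
None
```

The job is done and handed in at about 56 s. It gave no verdict.

- **Cups:** There were two white-topped cups in this run. Both went into the tub upright in one row, 110 mm apart, gripped at 25 N. Neither yellow cup shows any shift in the pictures.
- **Lid:** It dropped onto the blue ledge and I let go. The height at release put its lower edge at about 35.4 mm, against the ledge's 36 mm. In the last pictures the lid sits level, and it did not shift during the sweeps.
- **Sweeps:** I swept blue first, then yellow, each from about 1 mm before the green dot to about 1 mm past the red dot. The average force came out at roughly 5.5 to 6.7 N. The readings scatter by about 0.5 N, and the zero with the wand held varied between about -2.4 and -2.9 N. The highest value was at the yellow start, so I eased off about 0.8 mm there.
- **Wand:** It stands upright in the green rest, released and clear of the gripper.

The two cameras differed by up to 2 mm on the lid's position, so I used the middle value. Every other check agreed, and I saw nothing get knocked during the run.

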